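Change over the collimator barrels and lock the fixture

ROBOT

A 6-joint arm with a two-finger parallel gripper is mounted at the origin on the work surface. World frame = base frame: x ahead of the robot, y to its left, z up, the work surface at z = 0. Lengths are in mm, angles in rad, forces in N, time in s.
With the tool pointing down it reaches from about 325 to 850 mm from the base axis. Payload 15.5 kg.
Tool frame: the origin (TCP) lies midway between the tips of the shut fingers; the grasp point (between the pads) lies 19 mm behind it (robot.grasp_offset is the distance from the TCP to the grasp point, in mm); z points along the fingers, y is the line along which they close (so a half turn about z gives the same grasp; the last joint's range is limited). The gripper opens to 91 mm and grips with 3 to 60 N. Pads are 32 mm wide; open, the fingers measure 118 mm over their backs; the gripper's body (76 mm by 178 mm) begins 60 mm behind the grasp point.
Start: joints at [1.004, 0.494, 1.345, -0, 1.302, -0.096], TCP at [283.495, 557.007, 185.015] pointing down, gripper open.
Joint ranges: [-2.91, 2.91], [-0.82, 2.16], [0.22, 2.67], [-1.22, 4.37], [0.12, 2.79], [-3.08, 3.08]. Speed limits (rad/s): [1.89, 1.89, 2.57, 3.01, 3.01, 3.01].

INTERFACE

Orientations are given as a 3x3 rotation matrix whose columns are the frame's x, y, z axes.
In Python, from rig import robot, imaging, hand_in, spotter gives the robot as it stands. The module is installed in compiled form; this text tells all that it offers.
- The arm moves only by the tool apply_moves, never from a script. Its argument "series" is a list of rows, each a list of 4 numbers: the shift along the tool's x, y, z each as a share of 0.04 m, from -1 to 1, then the turn about the tool's z as a share of 6 degrees, from -1 to 1. In form: [[x, y, z, twist], ...]. A call has 1 to 8 rows; each row shifts and turns the commanded pose from where the row before left it, along the tool's axes as they then stand; what a row does not reach is not made up. A row lasts 1/10 s, in which the tool goes at most 50 mm and 8.59 degrees, less where a joint would pass 70% of its speed; a pose out of reach is approached as far as the arm can. A call with a number of a shift or a turn outside -1 to 1 is refused whole. A call with a gripper value outside its range is refused whole. "gripper" is the opening, from 0 (shut) to 1 (fully open), set as the call begins (left out, the last holds). The fingers move at their own pace and stop on an object; "squeeze" is the grip in N (left out, the last holds). Time passes only in rows, so rows that do not move let the fingers close. It gives the time, the measured TCP pose, the force, the opening and the grip force at its end, in the units of the state.
- robot.state(): the state, without advancing time (a new reading comes with each control period).
- imaging.grab_frame(name): name is "scene" or "side" or "wrist"; returns (picture, depth): 420x560x3 uint8, red, green, blue; 420x560 float32, mm along the optical axis (not along the pixel's ray), 0 where there is no reading.
- imaging.camera_model(name): a dict with "fovy" (degrees; the focal length in pixels is half the picture's height over the tangent of half this angle, whatever the lens; pixels are square), "cx", "cy" (the principal point, pixels), "R" (3x3) and "t" (3): a world point X has camera coordinates R X + t. Camera axes: x right, y down, z forward; pixel columns grow to the right and rows downward; lengths in mm; the calibration is good to about 2 mm. The wrist camera is an equidistant fisheye: a pixel r from the principal point sees the ray r / f radians off the axis. A picture is of the moment at which its call begins: read the wrist's pose just before it. camera_model takes no time and is no camera call; for the wrist camera it gives the pose at the moment of the call.
- hand_in(): hands the job in; it is judged then, once.
Trained networks look in the newest picture that a camera, given by its name, has taken for a name from the list of things; names that differ only in an ending like _2 or _b are one class to them, and where a whole thing is asked for, a point or a joint stands for the part that bears it (a point fixed in the world has none). Each returns a list of dicts, best first, with "confidence" (0 to 1); they miss things now and then, are a little off and sometimes report something else, mostly with a low value. They report only what shows in the picture. A call takes as long as a camera call. They do not tell look-alikes from the thing itself.
- spotter.trace(thing, camera): "region" (420x560 bool, what is visible of it) and "box" ([left, top, right, bottom] in pixels, round what is visible of it).
- spotter.mark_of(thing, camera): "point" ([row, column] in pixels: a listed point, or the origin of a listed thing).
The state is a dict: "t": time; "q": joint angles; "joint_vel": joint speeds; "effort": joint torques, N m; "eef_pos": TCP position; "eef_rot": TCP orientation; "force": force on the tool from outside, world axes, zero at the start; "wrist_torque": the same for the moment, N m; "gripper_width": finger opening in mm; "gripper_force": force on a finger pad.
Only numpy, scipy, OpenCV 4.12 (cv2) and the standard library are available. Lean on these libraries where they do the work, as an engineer would, in place of code of your own. Each camera call takes 0.05 s, during which the arm holds its last target. There are 200 camera calls.

TASK

Change over the test fixture: draw the steel retaining bar all the way back by its knob, take the finished barrels out of the pockets of the black block and stand them in the grey tray beside it, and drop every new barrel standing on the grey mat, one by one and window up, into a pocket of its own size, so that each sits flat on the pocket's bottom. When all are in, slide the bar fully home into its keeper over them, let go, and leave everything else on the bench where it is.

Things in the scene. Friction and masses are not known exactly. Their poses are not given: they have to be found in the camera images.
- fixture: fixed black block 116 (x) x 150 (y) x 32 mm high with six round cork-floored pockets 20 mm deep in its top, in two rows along y; origin: centre of underside, z up, yaw up to 0.25 rad. Keeper: bridge at y -76 to -94 mm, 56 wide, 60 high. Guide of the bar: y +75 to +135 mm, 56 wide, two rails 60 mm high with a 30 mm slot between, in which the knob passes.
- pocket0 (a point): centre of the mouth of a narrow pocket (30 mm bore, 20 mm deep), level with the block's top, 32 mm above the bench; row on the robot side (fixture x -26 mm), at fixture y -45 mm
- pocket1 (a point): centre of the mouth of a narrow pocket (30 mm bore, 20 mm deep), level with the block's top, 32 mm above the bench; row on the robot side (fixture x -26 mm), at fixture y 0 mm
- pocket2 (a point): centre of the mouth of a narrow pocket (30 mm bore, 20 mm deep), level with the block's top, 32 mm above the bench; row on the robot side (fixture x -26 mm), at fixture y 45 mm
- pocket3 (a point): centre of the mouth of a wide pocket (40 mm bore, 20 mm deep), level with the block's top, 32 mm above the bench; row on the far side (fixture x +31 mm), at fixture y -45 mm
- pocket4 (a point): centre of the mouth of a wide pocket (40 mm bore, 20 mm deep), level with the block's top, 32 mm above the bench; row on the far side (fixture x +31 mm), at fixture y 0 mm
- pocket5 (a point): centre of the mouth of a wide pocket (40 mm bore, 20 mm deep), level with the block's top, 32 mm above the bench; row on the far side (fixture x +31 mm), at fixture y 45 mm
- bar (a joint): travel (m) of the flat steel retaining bar, 38 x 6 x 230 mm, underside 13 mm above the block, sliding along fixture y between the rows and overhanging every pocket's inner edge: 0 = fully home, nose in keeper; 0.16 = fully back towards fixture +y, pockets clear. Stays where left; 2.5 N moves it. Seated barrels stand 10 mm proud and pass under it; unseated ones block it.
- bar_knob (a point): centre of the top of the bar's upright round knob, 16 mm across, 37 mm tall, top 88 mm above the bench (the guide's lips end at 60 mm); at fixture y = 58 mm + bar travel
- narrow0: new narrow collimator barrel: plain aluminium cylinder, 26 mm across, 30 mm high, round glass window in its top, standing upright on the grey mat to the right of the fixture; origin: centre of its underside, z up. 40 g or so. May be absent. Seated, its underside is 12 mm above the bench.
- narrow1: new narrow collimator barrel: plain aluminium cylinder, 26 mm across, 30 mm high, round glass window in its top, standing upright on the grey mat to the right of the fixture; origin: centre of its underside, z up. 40 g or so. May be absent. Seated, its underside is 12 mm above the bench.
- narrow2: new narrow collimator barrel: plain aluminium cylinder, 26 mm across, 30 mm high, round glass window in its top, standing upright on the grey mat to the right of the fixture; origin: centre of its underside, z up. 40 g or so. May be absent. Seated, its underside is 12 mm above the bench.
- wide0: new wide collimator barrel: plain aluminium cylinder, 36 mm across, 30 mm high, round glass window in its top, standing upright on the grey mat to the right of the fixture; origin: centre of its underside, z up. 75 g or so. May be absent. Seated, its underside is 12 mm above the bench.
- wide1: new wide collimator barrel: plain aluminium cylinder, 36 mm across, 30 mm high, round glass window in its top, standing upright on the grey mat to the right of the fixture; origin: centre of its underside, z up. 75 g or so. May be absent. Seated, its underside is 12 mm above the bench.
- wide2: new wide collimator barrel: plain aluminium cylinder, 36 mm across, 30 mm high, round glass window in its top, standing upright on the grey mat to the right of the fixture; origin: centre of its underside, z up. 75 g or so. May be absent. Seated, its underside is 12 mm above the bench.
- finished0: finished barrel of the last run, standing at the start in narrow pocket1: same as the other narrow barrels, 26 mm across, 30 mm high; origin: centre of its underside. May be absent. Only its upper 10 mm stands out of the pocket.
- finished1: finished barrel of the last run, standing at the start in wide pocket3: same as the other wide barrels, 36 mm across, 30 mm high; origin: centre of its underside. May be absent. Only its upper 10 mm stands out of the pocket.
- finished2: finished barrel of the last run, standing at the start in wide pocket5: same as the other wide barrels, 36 mm across, 30 mm high; origin: centre of its underside. May be absent. Only its upper 10 mm stands out of the pocket.
- out_tray: grey open tray fixed to the bench at the left of the fixture, 170 (x) x 90 (y) x 20 mm high outside, walls and floor 3 mm; origin: centre of its underside. Empty at the start; the finished barrels go in it.
- tape_roll: bystander: white roll of tape lying flat, 56 mm across, 19 mm high, among the barrels; origin: centre of underside
- wipe_jar: bystander: small jar, 44 mm across, 60 mm high, among the barrels; origin: centre of underside
- driver: bystander: screwdriver, 170 mm long, lying behind the fixture, roughly along y; origin: middle of its underside
- alcohol: bystander: bottle, 52 mm across, 130 mm high, at the left; origin: centre of underside
- swab_cup: bystander: steel cup, 64 mm across, 70 mm high, at the left; origin: centre of underside
Things that resemble listed ones, but are neither listed nor needed, are in the scene too. Leave any brown look-alike of the wide0 alone. Leave any green or white look-alike of the out_tray alone.

How it is judged:
By the outcome, as a careful person would: the job done as asked, in the order asked, and still so for the second after the job is handed in, with the robot touching nothing.
Of narrow0, narrow1, narrow2, wide0, wide1, wide2 only 4 to 5 are there at a start; the rules pass over those that are not, and their reading is None.
Of finished0, finished1, finished2 only 2 to 3 are there at a start; the rules pass over those that are not, and their reading is None.
At some moment in a run one of narrow0, narrow1, narrow2, wide0, wide1, wide2 may be knocked a few centimetres aside while the robot is not near it.
Once in a run the grip may slacken for a moment while it holds something.
It also fails if it takes over 210 s, if anything falls off the work surface, if the arm or the gripper's body presses on something with over 40 N, if the wrist force passes 120 N, or if a joint passes its speed limit or range.

## Working session

There is one attempt and no reset: what is moved stays moved. The work goes in short steps, Python scripts to look and compute and a tool call to move; the robot and the scene stay as the last step left them, time stands still between calls to the robot, and variables do not carry over. Pictures are saved under pics/ and viewed, at most 14 in all, crops included, and the job is handed in when it is done.

Besides the shell and the picture viewer there is one more tool, called after ">>>" by a JSON object that holds its "method" and its "body". apply_moves: Moves the arm, as the interface text tells. Shift numbers are shares of 0.04 m and turn numbers shares of 6 degrees, none past 1 either way. Its arguments: {"type":"object","properties":{"series":{"type":"array","items":{"type":"array","items":{"type":"number","minimum":-1,"maximum":1}}},"gripper":{"type":"number"},"squeeze":{"type":"number"}},"required":["series"]}

```bash
ls; mkdir -p pics
cat > h.py <<'E'
import numpy as np, cv2
from rig import robot, imaging, hand_in, spotter
def cam(n):
    m=imaging.camera_model(n); f=210/np.tan(np.radians(m['fovy'])/2)
    return f,m['cx'],m['cy'],np.array(m['R']),np.array(m['t'])
def ray(n,u,v,c=None):
    f,cx,cy,R,t=c or cam(n); x,y=(u-cx)/f,(v-cy)/f
    if n=='wrist':
        r=np.hypot(x,y); s=np.sin(r)/r if r>1e-9 else 1; d=np.array([x*s,y*s,np.cos(r)])
    else: d=np.array([x,y,1.])
    return -R.T@t, R.T@d, d
def at_z(n,u,v,z,c=None):
    o,d,_=ray(n,u,v,c); return o+d*(z-o[2])/d[2]
def cloud(n,dep,c=None):
    f,cx,cy,R,t=c or cam(n); v,u=np.mgrid[0:420,0:560]; x,y=(u-cx)/f,(v-cy)/f
    if n=='wrist':
        r=np.hypot(x,y)+1e-9; k=np.tan(np.minimum(r,1.5))/r; x,y=x*k,y*k
    P=np.stack([x*dep,y*dep,dep],-1); return (P-t)@R
def proj(n,X,c=None):
    f,cx,cy,R,t=c or cam(n); p=R@np.asarray(X,float)+t
    if n=='wrist':
        a=np.arctan2(np.hypot(p[0],p[1]),p[2]); h=np.hypot(p[0],p[1])+1e-9
        return cx+f*a*p[0]/h, cy+f*a*p[1]/h
    return cx+f*p[0]/p[2], cy+f*p[1]/p[2]
def save(n,img): cv2.imwrite('pics/'+n+'.png',img[...,::-1])
E
python3 - <<'E'
from h import *
for n in ['scene','side','wrist']:
    p,d=imaging.grab_frame(n); save(n+'0',p); np.save(n+'0_d',d)
    c=cam(n); print(n,c[0],c[1],c[2],-c[3].T@c[4],c[3][2])
s=robot.state(); print(s['t'],s['eef_pos'],s['eef_rot'],robot.grasp_offset,s['gripper_width'],s['force'])
E
```

```text
pics
scene 450.8358373079364 282.0721030707002 201.51065496899477 [1243.584578   -548.317894    805.47119692] [-0.613149    0.52090048 -0.59389476]
side 438.49633877342444 274.58211918235895 209.0980756713108 [  -6.69015373 -870.96833324  725.20206443] [ 0.39915641  0.74995101 -0.52749184]
wrist 325.19226210127806 276.98419673783707 209.77430775656032 [211.9155622  592.8709724  383.86020969] [ 0.25089856 -0.12841965 -0.9594573 ]
0.15 [283.31777826 556.73397444 184.57004142] [[-8.91201561e-01  4.53607240e-01 -5.00287777e-04]
 [ 4.53607507e-01  8.91201220e-01 -7.84409228e-04]
 [ 9.00433720e-05 -9.26001020e-04 -9.99999567e-01]] 18.8 91.35299348258383 [ 0.62257698 -0.19039903  0.18399836]
```

View pics/scene0.png

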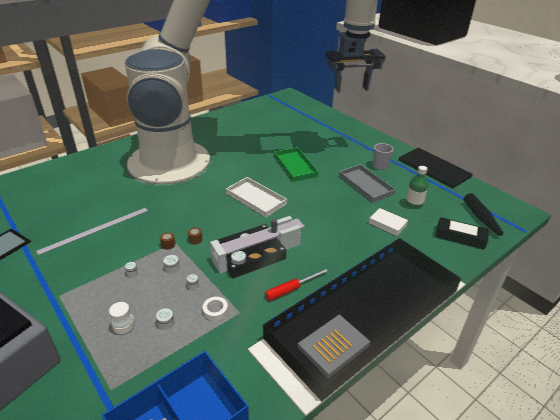

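View pics/side0.png

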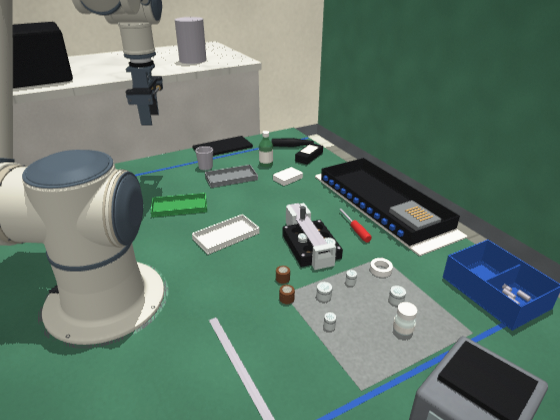

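The scene picture shows the fixture at (255,245). Silver barrels stand on the mat at (131,267), (171,262), (193,280) and (165,318), with the jar at (122,315) and the tape at (215,307). The brown look-alikes are at (167,241) and (195,235). The grey tray is at (366,182), with a white one at (256,196) and a green one at (296,163). The side picture agrees.

Run:
```python
from h import *
for n in ['scene','side']:
    imaging.grab_frame(n); d=np.load(n+'0_d.npy'); P=cloud(n,d)
    for th in ['narrow0','wide0','finished0','finished1','out_tray','fixture','bar_knob','tape_roll','wipe_jar']:
        for r in spotter.trace(th,n):
            if r['confidence']<.3: continue
            m=r['region']&(d>0); Q=P[m]; 
            if len(Q)<8: continue
            zt=np.percentile(Q[:,2],95); T=Q[Q[:,2]>zt-6]
            print(n,th,round(r['confidence'],2),np.round(r['box']),'top c',np.round((T.min(0)+T.max(0))/2),'ext',np.round(np.ptp(T,0)),'zt',round(zt))
```

```text
scene narrow0 0.67 [124. 264. 141. 281.] top c [ 419. -321.   31.] ext [29. 25.  8.] zt 32
scene narrow0 0.67 [211. 214. 304. 283.] top c [542. -35.  74.] ext [ 96. 233.  37.] zt 61
scene narrow0 0.59 [189. 275. 201. 288.] top c [ 546. -226.   30.] ext [26. 24.  8.] zt 33
scene wide0 0.78 [188. 226. 204. 244.] top c [ 407. -136.   30.] ext [33. 35.  7.] zt 32
scene wide0 0.71 [164. 256. 182. 272.] top c [ 462. -236.   31.] ext [39. 35.  8.] zt 33
scene wide0 0.71 [155. 309. 176. 330.] top c [ 604. -329.   30.] ext [35. 34.  7.] zt 32
scene wide0 0.7 [160. 231. 178. 246.] top c [ 380. -203.   30.] ext [34. 33.  8.] zt 32
scene wide0 0.63 [209. 219. 304. 276.] top c [542. -36.  74.] ext [ 96. 232.  37.] zt 61
scene wide0 0.45 [109. 300. 136. 335.] top c [ 558. -403.   60.] ext [40. 38.  9.] zt 62
scene finished0 0.48 [230. 249. 245. 264.] top c [ 563. -105.   42.] ext [34. 33.  7.] zt 45
scene finished1 0.48 [230. 249. 245. 264.] top c [ 563. -105.   42.] ext [34. 33.  7.] zt 45
scene out_tray 0.87 [228. 176. 286. 221.] top c [353. 104.  20.] ext [181. 112.  10.] zt 20
scene out_tray 0
[... 1627 characters left out ...]
. 191. 209. 220.] top c [283. 317.  15.] ext [184. 136.   9.] zt 17
side out_tray 0.58 [202. 167. 257. 188.] top c [504. 420.  15.] ext [177. 116.  10.] zt 16
side out_tray 0.58 [189. 218. 258. 255.] top c [352. 102.  16.] ext [179. 113.  10.] zt 17
side fixture 0.67 [281. 203. 342. 267.] top c [539. -40.  70.] ext [ 92. 236.  35.] zt 58
side bar_knob 0.8 [291. 203. 327. 244.] top c [550.  10.  78.] ext [13. 17. 17.] zt 75
side tape_roll 0.55 [366. 261. 391. 279.] top c [ 641. -231.   16.] ext [54. 52.  7.] zt 18
side wipe_jar 0.68 [394. 304. 414. 335.] top c [ 555. -409.   57.] ext [41. 39.  8.] zt 59
side wipe_jar 0.51 [317. 280. 330. 301.] top c [ 460. -239.   27.] ext [37. 37.  8.] zt 30
```

Candidates for the new barrels, by pixel in the scene picture:
- **Wide-like:** (173,264) and (165,320) are silver on the mat. (196,235) and (169,238) are brown look-alikes. The jar at (122,315) also fires.
- **Narrow:** (132,272) and (195,281) are silver.
- **Tray:** (367,182) is grey. The white one at (257,198) and the green one at (297,162) are look-alikes.

I choose the silver ones on the mat and the grey tray. Next I bring the wrist camera over for a close look.

```bash
cat >> h.py <<'E'
def plan(x,y,z,yaw=None,n=None,start=None):
    """rows from the present pose to TCP (x,y,z), tool-y yaw in deg; printed in tool units"""
    s=robot.state() if start is None else None
    if s: p=np.array(s['eef_pos']); R=np.array(s['eef_rot']); a=np.degrees(np.arctan2(R[1,1],R[0,1]))
    else: p=np.array(start[:3],float); a=start[3]
    yaw=a if yaw is None else yaw
    D=np.array([x,y,z])-p; dt=-(yaw-a)
    dt=(dt+180)%360-180
    k=max(int(np.ceil(max(np.linalg.norm(D)/39,abs(dt)/6))),1); n=max(n or k,k)
    rows=[]
    for i in range(n):
        r=np.radians(a-dt*i/n); ty=np.array([np.cos(r),np.sin(r),0]); tx=np.array([-np.sin(r),np.cos(r),0])
        d=D/n/40; rows.append([round(float(d@tx),3),round(float(d@ty),3),round(float(-d[2]),3),round(dt/n/6,3)])
    print(n,'rows',rows if dt or n<3 else [rows[0],'x',n]); return x,y,z,yaw
E
python3 -c "
from h import *
plan(545,-60,200,-8,16)"
```

```text
18 rows [[-0.712, -0.599, -0.021, np.float64(0.658)], [-0.752, -0.549, -0.021, np.float64(0.658)], [-0.788, -0.495, -0.021, np.float64(0.658)], [-0.82, -0.44, -0.021, np.float64(0.658)], [-0.848, -0.383, -0.021, np.float64(0.658)], [-0.873, -0.323, -0.021, np.float64(0.658)], [-0.893, -0.263, -0.021, np.float64(0.658)], [-0.909, -0.2, -0.021, np.float64(0.658)], [-0.921, -0.137, -0.021, np.float64(0.658)], [-0.928, -0.074, -0.021, np.float64(0.658)], [-0.931, -0.01, -0.021, np.float64(0.658)], [-0.929, 0.054, -0.021, np.float64(0.658)], [-0.923, 0.118, -0.021, np.float64(0.658)], [-0.913, 0.181, -0.021, np.float64(0.658)], [-0.898, 0.244, -0.021, np.float64(0.658)], [-0.879, 0.305, -0.021, np.float64(0.658)], [-0.856, 0.365, -0.021, np.float64(0.658)], [-0.829, 0.423, -0.021, np.float64(0.658)]]
```

>>> {"method": "apply_moves", "body": {"series": [[-0.71,-0.6,-0.02,0.66],[-0.75,-0.55,-0.02,0.66],[-0.79,-0.5,-0.02,0.66],[-0.82,-0.44,-0.02,0.66],[-0.85,-0.38,-0.02,0.66],[-0.87,-0.32,-0.02,0.66],[-0.89,-0.26,-0.02,0.66],[-0.91,-0.2,-0.02,0.66]]}}

```text
t: 1.95
eef_pos: [399.8, 281.5, 191.6]
eef_rot: [[-0.518, 0.855, 0.0], [0.855, 0.518, 0.0], [-0.0, 0.0, -1.0]]
force: [0.2, -0.1, -0.3]
gripper_width: 91.3
gripper_force: 0.0
```

>>> {"method": "apply_moves", "body": {"series": [[-0.92,-0.14,-0.02,0.66],[-0.93,-0.07,-0.02,0.66],[-0.93,-0.01,-0.02,0.66],[-0.93,0.05,-0.02,0.66],[-0.92,0.12,-0.02,0.66],[-0.91,0.18,-0.02,0.66],[-0.9,0.24,-0.02,0.66],[-0.88,0.3,-0.02,0.66]]}}

```text
t: 2.75
eef_pos: [514.8, 6.7, 198.0]
eef_rot: [[0.009, 1.0, 0.0], [1.0, -0.009, -0.0], [-0.0, 0.0, -1.0]]
force: [-0.4, 0.2, 0.1]
gripper_width: 91.8
gripper_force: 0.0
```

>>> {"method": "apply_moves", "body": {"series": [[-0.86,0.36,-0.02,0.66],[-0.83,0.42,-0.02,0.66],[0,0,0,0],[0,0,0,0],[0,0,0,0]]}}

```text
t: 3.25
eef_pos: [542.4, -59.8, 199.3]
eef_rot: [[0.143, 0.99, -0.0], [0.99, -0.143, 0.0], [0.0, -0.001, -1.0]]
force: [0.2, 0.3, 0.7]
gripper_width: 91.2
gripper_force: 0.0
```

```bash
cat >> h.py <<'E'
def look(name=None):
    c=cam('wrist'); p,d=imaging.grab_frame('wrist')
    if name: save(name,p)
    return p,d,cloud('wrist',d,c),c
def circ(P,pt,r,z0,z1):
    """centre of circular top near pt with z in range: min enclosing circle + mean"""
    m=(np.hypot(P[...,0]-pt[0],P[...,1]-pt[1])<r)&(P[...,2]>z0)&(P[...,2]<z1)
    Q=P[m][:,:2].astype(np.float32)
    if len(Q)<10: return None
    (x,y),rr=cv2.minEnclosingCircle(Q); return np.round([x,y,rr,*Q.mean(0),np.median(P[m][:,2]),len(Q)],1)
E
python3 - <<'E'
from h import *
p,d,P,c=look('w1'); np.save('w1P',P); np.save('w1p',p)
print(robot.state()['eef_pos'],c[0])
for th in ['narrow0','wide0','finished0','fixture','bar_knob','wipe_jar']:
    for r in spotter.trace(th,'wrist'):
        if r['confidence']<.3: continue
        m=r['region']&(d>0); Q=P[m]; zt=np.percentile(Q[:,2],95); T=Q[Q[:,2]>zt-6]
        print(th,round(r['confidence'],2),np.round(r['box']),np.round((T.min(0)+T.max(0))/2,1),np.round(np.ptp(T,0)),round(zt))
for k in ['pocket%d'%i for i in range(6)]+['bar_knob']:
    for r in spotter.mark_of(k,'wrist')[:3]:
        v,u=r['point']; print(k,round(r['confidence'],2),round(u),round(v),np.round(at_z('wrist',u,v,88 if 'k' == k[-4] else 32,c)))
E
```

```text
[542.39560216 -59.66581965 199.41200404] 325.19226210127806
narrow0 0.56 [217. 349. 231. 360.] [ 420.4 -310.7   18.6] [17.  5.  7.] 20
narrow0 0.38 [236. 171. 257. 196.] [511.  -50.4  40.6] [20. 24.  7.] 43
wide0 0.53 [225. 315. 250. 332.] [ 487.5 -143.7  174.8] [ 91. 222. 295.] 31
finished0 0.77 [291. 205. 312. 236.] [ 562.3 -104.6   41.4] [30. 36.  7.] 43
finished0 0.72 [254.  46. 297. 257.] [545.2 -18.2  68.5] [ 77. 230.  41.] 52
finished0 0.7 [236. 172. 260. 196.] [511.  -50.6  40.6] [20. 24.  7.] 43
fixture 0.95 [223.  46. 328. 272.] [541.3 -37.1  71.6] [ 94. 232.  35.] 60
bar_knob 0.6 [251.  45. 297. 253.] [545.  -18.9  68.5] [ 78. 231.  41.] 52
pocket0 0.88 251 219 [513. -77.  88.]
pocket0 0.86 248 184 [516. -42.  88.]
pocket0 0.84 301 147 [572. -13.  88.]
pocket1 0.88 251 219 [513. -77.  88.]
pocket1 0.86 248 184 [516. -42.  88.]
pocket1 0.84 301 147 [572. -13.  88.]
pocket2 0.88 251 219 [513. -77.  88.]
pocket2 0.86 248 184 [516. -42.  88.]
pocket2 0.84 301 147 [572. -13.  88.]
pocket3 0.88 251 219 [513. -77.  88.]
pocket3 0.86 248 184 [516. -42.  88.]
pocket3 0.84 301 147 [572. -13.  88.]
pocket4 0.88 251 219 [513. -77.  88.]
pocket4 0.86 248 184 [516. -42.  88.]
pocket4 0.84 301 147 [572. -13.  88.]
pocket5 0.88 251 219 [513. -77.  88.]
pocket5 0.86 248 184 [516. -42.  88.]
pocket5 0.84 301 147 [572. -13.  88.]
```

View pics/w1.png

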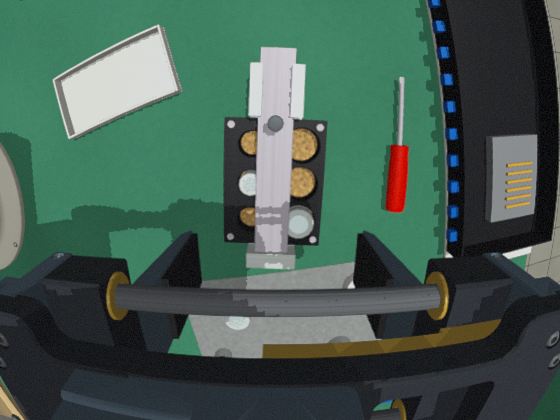

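The wrist picture shows finished barrels in the narrow pocket at (248,184) and the wide pocket at (300,222). Pocket5 at (300,145) is empty cork, as are the other pockets. The knob is at (276,124) and the keeper at (271,260). Next I fit the fixture.

```bash
cat >> h.py <<'E'
from scipy.optimize import least_squares
def fitblock(P):
    m=(abs(P[...,0]-542)<110)&(abs(P[...,1]+58)<130)&(abs(P[...,2]-32)<3.5)
    n,l,s,_=cv2.connectedComponentsWithStats(m.astype(np.uint8)); i=1+np.argmax(s[1:,4])
    Q=P[l==i][:,:2].astype(np.float32); c,wh,a=cv2.minAreaRect(Q); return c,wh,a,len(Q),np.median(P[l==i][:,2])
E
python3 - <<'E'
from h import *
P=np.load('w1P.npy'); print(fitblock(P))
for n in ['scene','side']: print(n,fitblock(cloud(n,np.load(n+'0_d.npy'))))
print('knob',circ(P,(551,12),25,80,95)); print('f0',circ(P,(511,-52),30,37,44)); print('f1',circ(P,(562,-105),30,38,43.5))
# guide rails / keeper / bar points
m=(abs(P[...,2]-60)<3)&(abs(P[...,0]-545)<80)&(abs(P[...,1]+30)<150);Q=P[m]
for nm,S in [('rails',Q[Q[:,1]>0]),('keeper',Q[Q[:,1]<-100])]: print(nm,cv2.minAreaRect(S[:,:2].astype(np.float32)),len(S))
m=(abs(P[...,2]-51)<3)&(abs(P[...,0]-545)<50)&(abs(P[...,1]+30)<200); print('bar',cv2.minAreaRect(P[m][:,:2].astype(np.float32)))
E
```

```text
((499.4739074707031, -49.08454132080078), (151.3374786376953, 38.38456726074219), 79.76402282714844, 3015, np.float64(31.568702162210734))
scene ((576.18310546875, -49.46406555175781), (233.87742614746094, 83.49429321289062), 67.42082977294922, 636, np.float64(32.23610391668589))
side ((504.666015625, -53.87122344970703), (78.26490783691406, 206.35946655273438), 2.38002872467041, 428, np.float64(29.901146490406838))
knob [550.7  13.5   7.8 550.7  13.6  87.4 197. ]
f0 [513.  -50.2  12.8 511.1 -49.6  41.8 312. ]
f1 [ 559.9 -104.6   18.   561.8 -104.3   41.6  606. ]
rails ((557.105224609375, 48.01640319824219), (56.215274810791016, 56.7778434753418), 79.35144805908203) 1337
keeper ((522.5185546875, -139.1151123046875), (19.425312042236328, 55.534584045410156), 79.78826141357422) 736
bar ((546.05224609375, -18.875152587890625), (230.2283935546875, 54.86719512939453), 78.89067077636719)
```

Run:
```python
from h import *
s=plan(550.7,13.5,115,-10.3); plan(550.7,13.5,67,-10.3,start=s)
```

```text
3 rows [[0.62, -0.024, 0.703, np.float64(0.114)], [0.62, -0.031, 0.703, np.float64(0.114)], [0.62, -0.039, 0.703, np.float64(0.114)]]
2 rows [[0.0, 0.0, 0.6, 0.0], [0.0, 0.0, 0.6, 0.0]]
```

>>> {"method": "apply_moves", "body": {"series": [[0.62,-0.02,0.7,0.11],[0.62,-0.03,0.7,0.11],[0.62,-0.04,0.7,0.11],[0,0,0.6,0],[0,0,0.6,0],[0,0,0,0],[0,0,0,0]], "gripper": 0.5}}

```text
t: 4.65
eef_pos: [550.9, 13.4, 67.8]
eef_rot: [[0.178, 0.984, -0.0], [0.984, -0.178, 0.0], [-0.0, -0.0, -1.0]]
force: [0.2, 0.0, -0.1]
gripper_width: 46.3
gripper_force: 0.0
```

>>> {"method": "apply_moves", "body": {"series": [[0,0,0,0],[0,0,0,0],[0,0,0,0],[0,0,0,0],[0,0,0,0],[0,0,0,0],[0,0,0,0]], "gripper": 0, "squeeze": 25}}

```text
t: 5.35
eef_pos: [550.8, 13.5, 67.4]
eef_rot: [[0.178, 0.984, -0.0], [0.984, -0.178, -0.0], [-0.0, -0.0, -1.0]]
force: [-0.9, -0.1, -0.1]
gripper_width: 0.4
gripper_force: 0.0
```

The fingers shut on nothing, so I look.

Run:
```python
from h import *
p,d,P,c=look('w2')
print(circ(P,(551,13),40,75,92), c[3].T@-c[4])
for n in ['scene','side']:
    q,dd=imaging.grab_frame(n); u,v=proj(n,(551,13,70)); u=int(u);v=int(v); save(n+'2',cv2.resize(q[max(v-60,0):v+60,u-80:u+80],None,fx=4,fy=4))
```

```text
[550.5  14.1   7.9 550.8  15.9  87.1  61. ] [564.8832588   91.93269792 266.6978585 ]
```

View pics/w2.png

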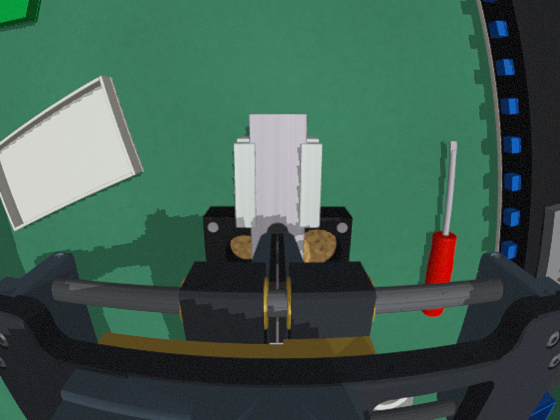

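View pics/side2.png

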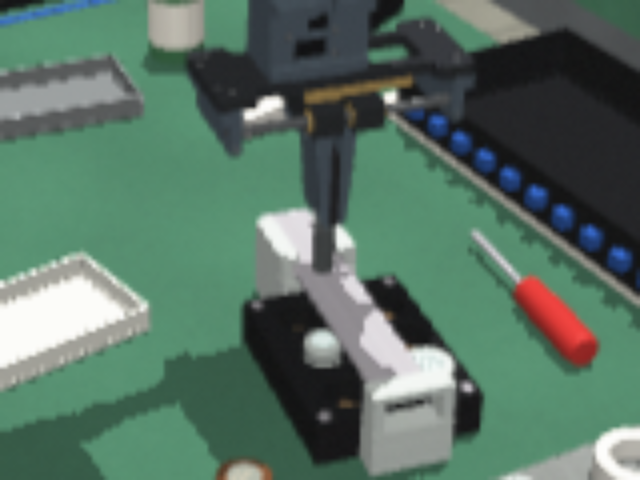

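The wrist view shows the shut fingers at about (277,235). In the side crop the tip at (323,268) sits lower than expected. I check where the finger and knob really are in the depth data.

Run:
```python
from h import *
s=robot.state(); print(s['t'],s['eef_pos'],s['gripper_width'])
p,d,P,c=look()
print('tcp proj wrist',proj('wrist',s['eef_pos'],c),'knob proj',proj('wrist',(550.7,13.5,88),c))
for v in range(205,262,6): print(v,[tuple(np.round(P[v,u]).astype(int)) for u in (268,273,277,281,286)])
for n in ['scene','side']:
    q,dd=imaging.grab_frame(n); PP=cloud(n,dd); 
    print(n,'tcp',np.round(proj(n,s['eef_pos'])),'knobtop',np.round(proj(n,(550.7,13.5,88))))
    m=(np.hypot(PP[...,0]-551,PP[...,1]-5)<45)&(PP[...,2]>53)&(PP[...,2]<120)
    Q=PP[m]
    for z in range(53,120,8):
        T=Q[(Q[:,2]>=z)&(Q[:,2]<z+8)]
        if len(T): print(n,z,len(T),T.min(0).round(),T.max(0).round())
```

```text
5.5 [550.78946659  13.50880721  67.37444835] 0.805051672326674
tcp proj wrist (np.float64(277.21424514671025), np.float64(240.4799512940672)) knob proj (np.float64(277.0764461792557), np.float64(253.2501093049309))
205 [(np.int64(548), np.int64(34), np.int64(51)), (np.int64(551), np.int64(33), np.int64(51)), (np.int64(554), np.int64(33), np.int64(51)), (np.int64(557), np.int64(32), np.int64(50)), (np.int64(560), np.int64(31), np.int64(50))]
211 [(np.int64(547), np.int64(30), np.int64(51)), (np.int64(551), np.int64(29), np.int64(49)), (np.int64(553), np.int64(29), np.int64(51)), (np.int64(556), np.int64(28), np.int64(50)), (np.int64(559), np.int64(27), np.int64(51))]
217 [(np.int64(547), np.int64(26), np.int64(52)), (np.int64(550), np.int64(25), np.int64(51)), (np.int64(553), np.int64(24), np.int64(51)), (np.int64(555), np.int64(24), np.int64(51)), (np.int64(559), np.int64(23), np.int64(50))]
223 [(np.int64(546), np.int64(21), np.int64(51)), (np.int64(549), np.int64(21), np.int64(53)), (np.int64(552), np.int64(22), np.int64(56)), (np.int64(555), np.int64(20), np.int64(53)), (np.int64(
[... 1639 characters left out ...]
7.] [560.  20.  85.]
scene 85 17 [547.   6.  85.] [560.  21.  91.]
scene 93 13 [538.  -5.  94.] [561.  26. 101.]
scene 101 32 [541.  -5. 101.] [564.  28. 109.]
scene 109 27 [542.  -3. 109.] [565.  30. 116.]
scene 117 12 [543.  -5. 117.] [562.  12. 120.]
side tcp [302. 212.] knobtop [302. 206.]
side 53 67 [524.   3.  53.] [582.  45.  61.]
side 61 11 [543.   2.  62.] [557.  12.  68.]
side 69 18 [542.   2.  69.] [559.  11.  77.]
side 77 14 [541.   4.  78.] [557.  15.  84.]
side 85 6 [544.  -2.  85.] [552.  13.  92.]
side 93 14 [540.  -8.  94.] [557.  18. 101.]
side 101 28 [539. -10. 101.] [557.  25. 109.]
side 109 26 [538. -10. 109.] [558.  24. 117.]
side 117 8 [538.  -7. 117.] [555.  22. 120.]
```

View pics/scene2.png

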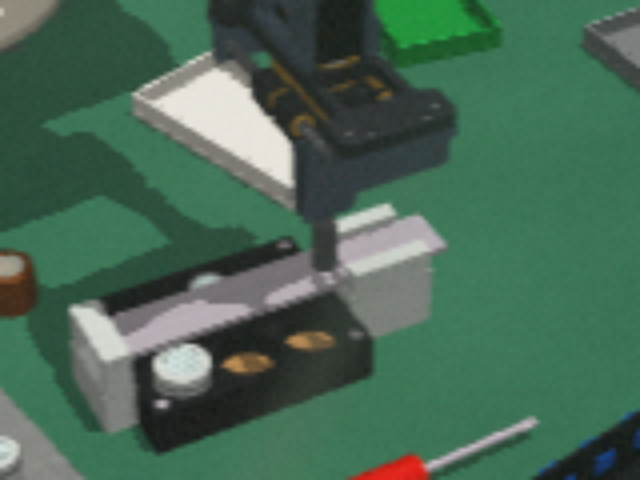

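The dark post at the scene crop's centre is the knob, and the fingers end at about z 93, above it. I check the true tip offset against the first frames.

Run:
```python
from h import *
for n in ['scene','side']:
    PP=cloud(n,np.load(n+'0_d.npy')); m=(np.hypot(PP[...,0]-283,PP[...,1]-557)<80)&(PP[...,2]>100)&(PP[...,2]<300)&(np.load(n+'0_d.npy')>0)
    Q=PP[m]; z=np.sort(Q[:,2]); print(n,len(z),z[:12].round(),np.percentile(z,[1,5,10]).round())
P=np.load('w1P.npy'); m=(P[...,2]>180)&(P[...,2]<260)&(np.hypot(P[...,0]-542,P[...,1]+60)<80);Q=P[m]; print('w1',np.sort(Q[:,2])[:20].round(),Q.min(0).round(),Q.max(0).round())
```

```text
scene 319 [213. 215. 215. 216. 216. 216. 217. 217. 218. 218. 218. 218.] [216. 219. 225.]
side 390 [209. 209. 209. 210. 210. 210. 210. 210. 211. 211. 211. 212.] [210. 213. 217.]
w1 [227. 227. 227. 227. 227. 227. 227. 227. 227. 228. 228. 228. 228. 228.
 228. 228. 228. 228. 228. 228.] [489. -82. 227.] [600. -34. 260.]
```

The fingers end about 27 mm above the reported TCP in all three cameras, so I work with tip z = TCP z + 27. I reopen and go 27 mm lower.

>>> {"method": "apply_moves", "body": {"series": [[0,0,-0.1,0],[0,0,0,0],[0,0,0,0],[0,0,0,0],[0,0,0.3,0],[0,0,0.28,0],[0,0,0.2,0],[0,0,0,0]], "gripper": 0.5}}

```text
t: 6.45
eef_pos: [549.8, 13.5, 38.5]
eef_rot: [[0.178, 0.984, -0.003], [0.984, -0.178, 0.0], [-0.0, -0.003, -1.0]]
force: [0.0, -0.5, 0.4]
gripper_width: 45.4
gripper_force: 0.0
```

>>> {"method": "apply_moves", "body": {"series": [[0,0,0,0],[0,0,0,0],[0,0,0,0],[0,0,0,0],[0,0,0,0],[0,0,0,0]], "gripper": 0}}

```text
t: 7.05
eef_pos: [551.0, 13.5, 40.5]
eef_rot: [[0.178, 0.984, 0.001], [0.984, -0.178, -0.0], [0.0, 0.001, -1.0]]
force: [-0.2, 0.0, 4.9]
gripper_width: 15.1
gripper_force: 25.0
```

>>> {"method": "apply_moves", "body": {"series": [[0.46,0,0,0],[0.46,0,0,0],[0.46,0,0,0],[0.46,0,0,0],[0.46,0,0,0],[0.46,0,0,0],[0.46,0,0,0],[0.4,0,0,0]]}}

```text
t: 7.85
eef_pos: [577.4, 156.6, 40.5]
eef_rot: [[0.178, 0.984, 0.001], [0.984, -0.178, -0.0], [-0.0, 0.001, -1.0]]
force: [4.9, -4.3, 1.7]
gripper_width: 15.3
gripper_force: 25.0
```

>>> {"method": "apply_moves", "body": {"series": [[0.03,0,0,0],[0.03,0,0,0],[0.03,0,0,0],[0.03,0,0,0],[0,0,0,0]]}}

```text
t: 8.35
eef_pos: [577.8, 158.9, 40.5]
eef_rot: [[0.178, 0.984, 0.001], [0.984, -0.178, -0.002], [-0.001, 0.001, -1.0]]
force: [4.4, -9.2, 5.0]
gripper_width: 15.3
gripper_force: 25.0
```

Run:
```python
from h import *
plan(545,-45,185,-10.3,start=(577.8,158.9,80,-10.3))
```

```text
6 rows [[-0.86, 0.017, -0.438, 0.0], 'x', 6]
```

>>> {"method": "apply_moves", "body": {"series": [[-0.04,0,0,0],[0,0,0,0],[0,0,0,0],[0,0,-0.5,0],[0,0,-0.5,0],[0,0,-0.5,0],[0,0,0,0]], "gripper": 0.6}}

```text
t: 9.05
eef_pos: [578.2, 159.4, 102.5]
eef_rot: [[0.178, 0.984, 0.003], [0.984, -0.178, 0.001], [0.001, 0.003, -1.0]]
force: [0.2, -0.2, -0.5]
gripper_width: 54.6
gripper_force: 0.0
```

>>> {"method": "apply_moves", "body": {"series": [[-0.86,0.02,-0.4,0],[-0.86,0.02,-0.4,0],[-0.86,0.02,-0.4,0],[-0.86,0.02,-0.4,0],[-0.86,0.02,-0.4,0],[-0.86,0.02,0,0],[0,0,0,0],[0,0,0,0]]}}

```text
t: 9.85
eef_pos: [544.7, -45.1, 179.6]
eef_rot: [[0.179, 0.984, -0.001], [0.984, -0.179, 0.0], [0.0, -0.001, -1.0]]
force: [-0.4, 0.5, -0.4]
gripper_width: 54.7
gripper_force: 0.0
```

Run:
```python
from h import *
p,d,P,c=look('w3'); np.save('w3P',P); s=robot.state(); print(s['eef_pos'])
print(fitblock(P))
m=(abs(P[...,2]-60)<3)&(abs(P[...,0]-545)<80)&(abs(P[...,1]+30)<150);Q=P[m]
for nm,S in [('rails',Q[Q[:,1]>0]),('keeper',Q[Q[:,1]<-100])]:
    if len(S)>20: print(nm,cv2.minAreaRect(S[:,:2].astype(np.float32)),len(S))
print('f0',circ(P,(512,-51),22,38,45)); print('f1',circ(P,(561,-106),26,38,45)); print('knob',circ(P,(577,159),30,80,95))
# pocket holes: cork floor points
y=np.radians(-10.2); R=np.array([[np.cos(y),-np.sin(y)],[np.sin(y),np.cos(y)]])
for i,(fx,fy) in enumerate([(-26,-45),(-26,0),(-26,45),(31,-45),(31,0),(31,45)]):
    c0=np.array([537.9,-55.8])+R@[fx,fy]
    print(i,c0.round(1),circ(P,c0,26,5,27))
```

```text
[544.77922892 -44.424566   179.55605332]
((536.8692016601562, -61.545745849609375), (163.27896118164062, 116.69096374511719), 79.5320053100586, 8935, np.float64(31.537601904667767))
rails ((557.1220703125, 47.697139739990234), (55.589935302734375, 56.57291030883789), 79.48233795166016) 1533
keeper ((522.6668701171875, -138.4469451904297), (19.297046661376953, 55.8653564453125), 79.20428466796875) 766
f0 [513.2 -50.4  13.  513.3 -49.8  41.7 431. ]
f1 [ 560.2 -104.9   18.2  560.  -104.1   41.7  752. ]
knob None
0 [504.3 -95.5] [ 504.3  -96.1   15.   502.5 -100.    12.3  461. ]
1 [512.3 -51.2] [511.7 -51.9  14.8 514.2 -45.6  21.   64. ]
2 [520.3  -6.9] [520.5  -6.9  15.4 519.2  -8.4  12.1 592. ]
3 [ 560.4 -105.6] [ 560.2 -101.    21.7  560.6  -95.    20.5   87. ]
4 [568.4 -61.3] [569.  -58.3  22.9 568.6 -64.3  12.  947. ]
5 [576.4 -17. ] [ 576.4  -17.    20.4  577.4  -18.5   12.1 1034. ]
```

View pics/w3.png

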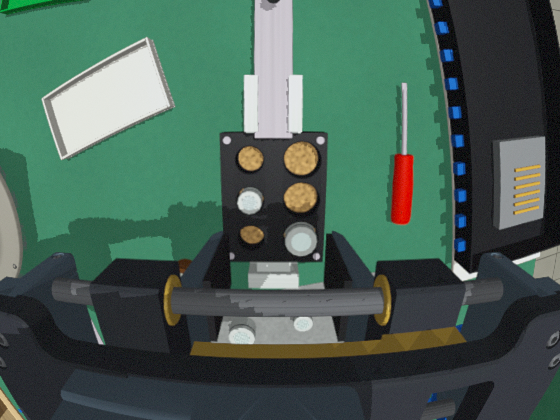

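The wrist view shows the bar drawn back, with its nose at (273,137), and all pockets open. Finished barrels stand at (250,201) and (301,240). The fitted fixture is centred at (537.9,-55.8) with yaw -10.2°, and the predicted pockets match the bores within 1 mm.

Run:
```python
from h import *
s=plan(560.1,-104.9,60,-10.2,n=4); plan(560.1,-104.9,8,-10.2,start=s,n=3)
```

```text
4 rows [[-0.355, 0.162, 0.747, np.float64(-0.002)], [-0.355, 0.161, 0.747, np.float64(-0.002)], [-0.355, 0.161, 0.747, np.float64(-0.002)], [-0.355, 0.161, 0.747, np.float64(-0.002)]]
3 rows [[0.0, 0.0, 0.433, 0.0], 'x', 3]
```

>>> {"method": "apply_moves", "body": {"series": [[-0.355,0.16,0.75,0],[-0.355,0.16,0.75,0],[-0.355,0.16,0.75,0],[-0.355,0.16,0.75,0],[0,0,0.6,0],[0,0,0.5,0],[0,0,0.1,0],[0,0,0,0]], "gripper": 0.55}}

```text
t: 10.7
eef_pos: [560.0, -104.2, 11.7]
eef_rot: [[0.177, 0.984, -0.001], [0.984, -0.177, 0.001], [0.0, -0.002, -1.0]]
force: [-0.2, -0.1, -0.4]
gripper_width: 49.9
gripper_force: 0.0
```

>>> {"method": "apply_moves", "body": {"series": [[0,0,0.04,0],[0,0,0.04,0],[0,0,0,0]]}}

```text
t: 11.0
eef_pos: [560.7, -105.2, 9.6]
eef_rot: [[0.178, 0.984, 0.001], [0.984, -0.178, -0.0], [-0.0, 0.001, -1.0]]
force: [-0.3, 0.3, 0.0]
gripper_width: 50.4
gripper_force: 0.0
```

>>> {"method": "apply_moves", "body": {"series": [[0,0,0,0],[0,0,0,0],[0,0,0,0],[0,0,0,0]], "gripper": 0, "squeeze": 25}}

```text
t: 11.4
eef_pos: [560.4, -105.4, 9.3]
eef_rot: [[0.178, 0.984, 0.0], [0.984, -0.178, -0.0], [-0.0, 0.0, -1.0]]
force: [-1.1, 0.8, 4.0]
gripper_width: 34.6
gripper_force: 25.0
```

>>> {"method": "apply_moves", "body": {"series": [[0,0,-0.2,0],[0,0,-0.3,0],[0,0,-0.6,0],[0,0,-1,0],[0,0,-0.8,0],[0,0,0,0]]}}

```text
t: 12.0
eef_pos: [562.7, -106.0, 130.1]
eef_rot: [[0.178, 0.984, 0.007], [0.984, -0.178, -0.002], [-0.001, 0.007, -1.0]]
force: [0.3, -0.4, -1.2]
gripper_width: 34.1
gripper_force: 25.0
```

Run:
```python
from h import *
for n in ['scene','side']:
    d=np.load(n+'0_d.npy'); PP=cloud(n,d); off=0 if n=='scene' else -3
    m=(d>0)&(np.hypot(PP[...,0]-506,PP[...,1]-422)<115)&(PP[...,2]>12)&(PP[...,2]<24)
    k,l,s,_=cv2.connectedComponentsWithStats(m.astype(np.uint8),connectivity=8); i=1+np.argmax(s[1:,4])
    print(n,cv2.minAreaRect(PP[l==i][:,:2].astype(np.float32)),s[i,4])
    m=(d>0)&(PP[...,1]>350)&(PP[...,1]<700)&(PP[...,0]>400)&(PP[...,0]<800)&(PP[...,2]>30)&(PP[...,2]<160)
    k,l,s,ce=cv2.connectedComponentsWithStats(m.astype(np.uint8))
    for j in range(1,k):
        if s[j,4]>30: Q=PP[l==j]; print(Q.min(0).round(),Q.max(0).round())
s=robot.state();print(s['gripper_width'],s['eef_pos'])
```

```text
scene ((506.6718444824219, 425.7362976074219), (95.7824935913086, 175.44363403320312), 81.9528579711914) 330
[426. 518.  30.] [492. 585.  74.]
[641. 434.  30.] [693. 483. 134.]
[755. 561.  30.] [800. 608.  41.]
[774. 389.  30.] [800. 447.  40.]
side ((504.8338317871094, 418.57879638671875), (102.35179901123047, 170.4466552734375), 81.8171157836914) 165
[637. 430.  31.] [685. 474. 128.]
[426. 513.  31.] [487. 582.  69.]
34.078094332311004 [ 562.74774873 -105.95592876  130.1344205 ]
```

Run:
```python
from h import *
plan(460,428,125,-10.2)
```

```text
14 rows [[0.906, -0.35, 0.009, np.float64(-0.0)], [0.906, -0.35, 0.009, np.float64(-0.0)], [0.906, -0.35, 0.009, np.float64(-0.0)], [0.906, -0.35, 0.009, np.float64(-0.0)], [0.906, -0.35, 0.009, np.float64(-0.0)], [0.906, -0.35, 0.009, np.float64(-0.0)], [0.906, -0.35, 0.009, np.float64(-0.0)], [0.906, -0.35, 0.009, np.float64(-0.0)], [0.906, -0.35, 0.009, np.float64(-0.0)], [0.906, -0.35, 0.009, np.float64(-0.0)], [0.906, -0.35, 0.009, np.float64(-0.0)], [0.906, -0.35, 0.009, np.float64(-0.0)], [0.906, -0.349, 0.009, np.float64(-0.0)], [0.906, -0.349, 0.009, np.float64(-0.0)]]
```

>>> {"method": "apply_moves", "body": {"series": [[0.5,-0.2,0,0],[0.9,-0.35,0,0],[0.9,-0.35,0,0],[0.9,-0.35,0,0],[0.9,-0.35,0,0],[0.9,-0.35,0,0],[0.9,-0.35,0,0],[0.9,-0.35,0,0]]}}

```text
t: 12.8
eef_pos: [503.6, 182.7, 125.3]
eef_rot: [[0.178, 0.984, -0.0], [0.984, -0.178, -0.0], [-0.0, -0.0, -1.0]]
force: [0.2, 0.3, -1.0]
gripper_width: 34.2
gripper_force: 25.0
```

>>> {"method": "apply_moves", "body": {"series": [[0.9,-0.35,0,0],[0.9,-0.35,0,0],[0.9,-0.35,0,0],[0.9,-0.35,0,0],[0.9,-0.35,0.1,0],[0.9,-0.35,0.3,0],[0.5,-0.2,0.5,0],[0,0,0.5,0]]}}

```text
t: 13.6
eef_pos: [454.9, 432.7, 68.6]
eef_rot: [[0.175, 0.985, 0.001], [0.985, -0.175, 0.001], [0.001, 0.001, -1.0]]
force: [0.1, -0.7, -2.0]
gripper_width: 33.8
gripper_force: 25.0
```

>>> {"method": "apply_moves", "body": {"series": [[0,0,0.7,0],[0,0,0.5,0],[0,0,0.2,0],[0,0,0,0]]}}

```text
t: 14.0
eef_pos: [455.1, 429.4, 12.3]
eef_rot: [[0.178, 0.984, -0.001], [0.984, -0.178, -0.001], [-0.001, -0.001, -1.0]]
force: [-0.5, 0.2, -0.9]
gripper_width: 34.3
gripper_force: 25.0
```

>>> {"method": "apply_moves", "body": {"series": [[0,0,0.15,0],[0,0,0.1,0],[0,0,0.03,0],[0,0,0,0],[0,0,0,0]]}}

```text
t: 14.5
eef_pos: [455.8, 429.9, 2.1]
eef_rot: [[0.178, 0.984, 0.0], [0.984, -0.178, 0.0], [0.0, 0.0, -1.0]]
force: [0.5, 0.5, -0.6]
gripper_width: 33.9
gripper_force: 25.0
```

>>> {"method": "apply_moves", "body": {"series": [[0,0,0,0],[0,0,0,0],[0,0,0,0],[0,0,-0.3,0],[0,0,-0.6,0],[0,0,-0.9,0],[0,0,-0.9,0],[0,0,-0.3,0]], "gripper": 0.55}}

```text
t: 15.3
eef_pos: [457.1, 431.0, 126.5]
eef_rot: [[0.178, 0.984, 0.004], [0.984, -0.178, 0.003], [0.004, 0.004, -1.0]]
force: [-0.2, -0.9, -0.9]
gripper_width: 50.3
gripper_force: 0.0
```

Run:
```python
from h import *
s=plan(513.2,-50.4,115,-10.2); plan(513.2,-50.4,9.5,-10.2,start=s)
s=plan(513.2,-50.4,115,-10.2,start=(455,429,121,-10.2))
```

```text
13 rows [[-0.892, 0.271, 0.022, np.float64(-0.0)], [-0.892, 0.271, 0.022, np.float64(-0.0)], [-0.892, 0.271, 0.022, np.float64(-0.0)], [-0.892, 0.27, 0.022, np.float64(-0.0)], [-0.892, 0.27, 0.022, np.float64(-0.0)], [-0.892, 0.27, 0.022, np.float64(-0.0)], [-0.892, 0.27, 0.022, np.float64(-0.0)], [-0.892, 0.27, 0.022, np.float64(-0.0)], [-0.892, 0.27, 0.022, np.float64(-0.0)], [-0.892, 0.27, 0.022, np.float64(-0.0)], [-0.892, 0.27, 0.022, np.float64(-0.0)], [-0.892, 0.27, 0.022, np.float64(-0.0)], [-0.892, 0.27, 0.022, np.float64(-0.0)]]
3 rows [[0.0, 0.0, 0.879, 0.0], 'x', 3]
13 rows [[-0.888, 0.273, 0.012, 0.0], 'x', 13]
```

>>> {"method": "apply_moves", "body": {"series": [[-0.8,0.24,0,0],[-0.9,0.273,0,0],[-0.9,0.273,0,0],[-0.9,0.273,0,0],[-0.9,0.273,0,0],[-0.9,0.273,0,0],[-0.9,0.273,0,0],[-0.9,0.273,0,0]], "gripper": 0.46}}

```text
t: 16.1
eef_pos: [489.8, 133.6, 122.2]
eef_rot: [[0.178, 0.984, 0.0], [0.984, -0.178, 0.0], [0.0, 0.0, -1.0]]
force: [0.9, -0.3, 0.7]
gripper_width: 41.8
gripper_force: 0.0
```

>>> {"method": "apply_moves", "body": {"series": [[-0.9,0.273,0,0],[-0.9,0.273,0,0],[-0.9,0.273,0,0],[-0.9,0.273,0.1,0],[-0.9,0.273,0.6,0],[0,0,0.8,0],[0,0,0.5,0],[0,0,0,0]]}}

```text
t: 16.9
eef_pos: [510.0, -51.8, 40.0]
eef_rot: [[0.178, 0.984, -0.004], [0.984, -0.178, 0.001], [0.0, -0.004, -1.0]]
force: [0.7, 0.0, -0.2]
gripper_width: 41.8
gripper_force: 0.0
```

Run:
```python
from h import *
plan(513.2,-50.4,9.5,-10.2,n=4)
p,d,P,c=look(); print(circ(P,(512,-51),22,38,45))
```

```text
4 rows [[0.012, 0.018, 0.191, np.float64(-0.003)], [0.012, 0.018, 0.191, np.float64(-0.003)], [0.012, 0.018, 0.191, np.float64(-0.003)], [0.012, 0.018, 0.191, np.float64(-0.003)]]
[ 512.1  -50.4   13.1  512.7  -49.7   41.7 1113. ]
```

>>> {"method": "apply_moves", "body": {"series": [[0.01,0.01,0.2,0],[0.01,0.01,0.2,0],[0.01,0.01,0.2,0],[0,0,0.15,0],[0,0,0,0],[0,0,0,0]]}}

```text
t: 17.55
eef_pos: [513.0, -50.8, 11.8]
eef_rot: [[0.178, 0.984, -0.0], [0.984, -0.178, 0.0], [0.0, -0.0, -1.0]]
force: [-0.2, 0.2, -0.7]
gripper_width: 41.8
gripper_force: 0.0
```

>>> {"method": "apply_moves", "body": {"series": [[0,0,0,0],[0,0,0,0],[0,0,0,0],[0,0,0,0],[0,0,0,0]], "gripper": 0}}

```text
t: 18.05
eef_pos: [513.7, -50.9, 12.9]
eef_rot: [[0.178, 0.984, 0.002], [0.984, -0.178, -0.0], [-0.0, 0.002, -1.0]]
force: [-4.6, 0.3, 19.3]
gripper_width: 17.7
gripper_force: 28.2
```

The fingers slid over the barrel's top because they were too high. I reopen and go to TCP z 8.5.

>>> {"method": "apply_moves", "body": {"series": [[0,0,-0.1,0],[0,0,0,0],[0,0,0,0],[0,0,0,0],[0,0,0,0]], "gripper": 0.46}}

```text
t: 18.55
eef_pos: [513.0, -50.8, 15.7]
eef_rot: [[0.178, 0.984, -0.0], [0.984, -0.178, 0.0], [0.0, -0.0, -1.0]]
force: [-0.1, 0.7, 0.8]
gripper_width: 42.0
gripper_force: 0.0
```

Run:
```python
from h import *
p,d,P,c=look(); print(circ(P,(512,-51),22,38,47)); plan(512.7,-50.4,8.5,-10.2,n=3)
```

```text
[ 512.   -51.2   22.   511.1  -49.2   41.8 1377. ]
3 rows [[0.003, -0.003, 0.06, np.float64(-0.002)], [0.003, -0.003, 0.06, np.float64(-0.002)], [0.003, -0.003, 0.06, np.float64(-0.002)]]
```

>>> {"method": "apply_moves", "body": {"series": [[0,0,0.07,0],[0,0,0.07,0],[0,0,0.05,0],[0,0,0,0],[0,0,0,0]]}}

```text
t: 19.1
eef_pos: [513.0, -50.8, 8.1]
eef_rot: [[0.178, 0.984, -0.0], [0.984, -0.178, 0.0], [0.0, -0.0, -1.0]]
force: [-0.4, -0.7, 0.5]
gripper_width: 42.1
gripper_force: 0.0
```

>>> {"method": "apply_moves", "body": {"series": [[0,0,0,0],[0,0,0,0],[0,0,0,0],[0,0,0,0],[0,0,0,0]], "gripper": 0}}

```text
t: 19.6
eef_pos: [513.1, -50.8, 8.2]
eef_rot: [[0.178, 0.984, 0.0], [0.984, -0.178, -0.0], [-0.0, 0.0, -1.0]]
force: [0.1, -0.4, 1.1]
gripper_width: 24.1
gripper_force: 25.0
```

>>> {"method": "apply_moves", "body": {"series": [[0,0,-0.2,0],[0,0,-0.3,0],[0,0,-0.6,0],[0,0,-1,0],[0,0,-0.8,0],[0.4,0,0,0],[0.8,-0.12,0,0],[1,-0.15,0,0]]}}

```text
t: 20.4
eef_pos: [518.4, 37.8, 125.7]
eef_rot: [[0.18, 0.984, 0.002], [0.984, -0.18, -0.0], [0.0, 0.002, -1.0]]
force: [0.9, -0.5, -0.1]
gripper_width: 24.0
gripper_force: 25.0
```

Run:
```python
from h import *
s=robot.state(); print(s['gripper_width'],s['eef_pos'])
plan(520,420,125,-10.2); plan(520,420,-1,-10.2,start=(520,420,125,-10.2))
```

```text
24.029572085030722 [518.44882843  37.84564845 125.71216778]
10 rows [[0.941, -0.168, 0.002, np.float64(-0.002)], [0.941, -0.168, 0.002, np.float64(-0.002)], [0.941, -0.167, 0.002, np.float64(-0.002)], [0.941, -0.167, 0.002, np.float64(-0.002)], [0.941, -0.167, 0.002, np.float64(-0.002)], [0.941, -0.167, 0.002, np.float64(-0.002)], [0.941, -0.166, 0.002, np.float64(-0.002)], [0.941, -0.166, 0.002, np.float64(-0.002)], [0.941, -0.166, 0.002, np.float64(-0.002)], [0.941, -0.166, 0.002, np.float64(-0.002)]]
4 rows [[0.0, 0.0, 0.787, 0.0], 'x', 4]
```

>>> {"method": "apply_moves", "body": {"series": [[0.94,-0.165,0,0],[0.94,-0.165,0,0],[0.94,-0.165,0,0],[0.94,-0.165,0,0],[0.94,-0.165,0,0],[0.94,-0.165,0,0],[0.94,-0.165,0,0],[0.94,-0.165,0,0]]}}

```text
t: 21.2
eef_pos: [519.3, 344.8, 125.5]
eef_rot: [[0.178, 0.984, 0.001], [0.984, -0.178, 0.0], [0.0, 0.001, -1.0]]
force: [0.8, -0.4, -0.4]
gripper_width: 24.3
gripper_force: 25.0
```

>>> {"method": "apply_moves", "body": {"series": [[0.94,-0.165,0.2,0],[0.6,-0.1,0.6,0],[0,0,0.8,0],[0,0,0.7,0],[0,0,0.4,0],[0,0,0.2,0],[0,0,0,0],[0,0,0,0]]}}

```text
t: 22.0
eef_pos: [520.6, 405.9, 9.5]
eef_rot: [[0.178, 0.984, 0.001], [0.984, -0.178, 0.001], [0.001, 0.001, -1.0]]
force: [-0.6, 0.3, -0.2]
gripper_width: 24.2
gripper_force: 25.0
```

>>> {"method": "apply_moves", "body": {"series": [[0.25,0,0,0],[0,0,0.13,0],[0,0,0.08,0],[0,0,0.02,0],[0,0,0,0],[0,0,0,0]]}}

```text
t: 22.6
eef_pos: [521.8, 415.6, -0.8]
eef_rot: [[0.178, 0.984, 0.0], [0.984, -0.178, 0.0], [0.0, 0.0, -1.0]]
force: [-1.0, 0.7, 5.0]
gripper_width: 24.9
gripper_force: 25.0
```

>>> {"method": "apply_moves", "body": {"series": [[0,0,0,0],[0,0,0,0],[0,0,0,0],[0,0,-0.3,0],[0,0,-0.6,0],[0,0,-1,0],[0,0,-1,0],[0,0,-0.6,0]], "gripper": 0.45}}

```text
t: 23.4
eef_pos: [522.7, 416.0, 143.2]
eef_rot: [[0.178, 0.984, 0.003], [0.984, -0.178, 0.002], [0.003, 0.003, -1.0]]
force: [0.3, 0.5, 0.5]
gripper_width: 40.9
gripper_force: 0.0
```

Run:
```python
from h import *
plan(505,-250,150,-10.2)
for n in ['scene','side']:
    p,d=imaging.grab_frame(n); P=cloud(n,d); dz=0 if n=='scene' else -3
    for nm,c,a,b in [('f1',(456,430),26,40),('f0',(520,416),26,40),('nA',(418,-323),24,40),('nB',(545,-228),24,40),('wA',(461,-237),24,40),('wB',(603,-330),24,40)]:
        print(n,nm,circ(P,c,34,a+dz,b))
```

```text
18 rows [[-0.915, 0.14, -0.009, np.float64(-0.0)], [-0.915, 0.14, -0.009, np.float64(-0.0)], [-0.915, 0.14, -0.009, np.float64(-0.0)], [-0.915, 0.14, -0.009, np.float64(-0.0)], [-0.915, 0.14, -0.009, np.float64(-0.0)], [-0.915, 0.14, -0.009, np.float64(-0.0)], [-0.915, 0.14, -0.009, np.float64(-0.0)], [-0.915, 0.14, -0.009, np.float64(-0.0)], [-0.915, 0.14, -0.009, np.float64(-0.0)], [-0.915, 0.14, -0.009, np.float64(-0.0)], [-0.915, 0.14, -0.009, np.float64(-0.0)], [-0.915, 0.14, -0.009, np.float64(-0.0)], [-0.915, 0.14, -0.009, np.float64(-0.0)], [-0.915, 0.14, -0.009, np.float64(-0.0)], [-0.915, 0.14, -0.009, np.float64(-0.0)], [-0.915, 0.14, -0.009, np.float64(-0.0)], [-0.915, 0.14, -0.009, np.float64(-0.0)], [-0.915, 0.14, -0.009, np.float64(-0.0)]]
scene f1 [456.7 431.   20.5 458.8 428.5  33.1  71. ]
scene f0 [523.5 415.7  14.2 524.9 414.   32.6  44. ]
scene nA [ 420.1 -322.3   13.9  421.8 -321.9   30.1   84. ]
scene nB [ 546.8 -225.4   14.   548.6 -226.4   30.5   87. ]
scene wA [ 462.7 -234.6   19.4  463.8 -236.8   30.2  140. ]
scene wB [ 604.7 -326.8   19.2  605.9 -328.1   30.3  204. ]
side f1 [453.2 423.1  18.6 453.8 422.4  29.4  50. ]
side f0 [521.4 411.2  14.5 519.4 408.8  28.5  33. ]
side nA [ 418.9 -325.8   14.1  416.5 -326.8   27.4  107. ]
side nB [ 545.7 -230.7   15.1  544.  -232.2   27.2   78. ]
side wA [ 460.5 -237.9   20.2  458.6 -241.8   27.9  150. ]
side wB [ 601.4 -332.2   19.1  599.8 -333.9   27.9  161. ]
```

>>> {"method": "apply_moves", "body": {"series": [[-0.98,0.214,0,0],[-0.98,0.214,0,0],[-0.98,0.214,0,0],[-0.98,0.214,0,0],[-0.98,0.214,0,0],[-0.98,0.214,0,0],[-0.98,0.214,0,0],[-0.98,0.214,0,0]]}}

```text
t: 24.3
eef_pos: [533.0, 93.0, 139.0]
eef_rot: [[0.178, 0.984, -0.0], [0.984, -0.178, -0.0], [-0.0, -0.0, -1.0]]
force: [1.4, 0.4, -0.5]
gripper_width: 41.1
gripper_force: 0.0
```

>>> {"method": "apply_moves", "body": {"series": [[-0.98,0.214,0,0],[-0.98,0.214,0,0],[-0.98,0.214,0,0],[-0.98,0.214,0,0],[-0.98,0.214,0,0],[-0.98,0.214,0,0],[-0.98,0.214,0,0],[-0.98,0.214,0,0]]}}

```text
t: 25.1
eef_pos: [544.6, -227.7, 139.0]
eef_rot: [[0.178, 0.984, -0.0], [0.984, -0.178, 0.0], [0.0, -0.0, -1.0]]
force: [0.9, -0.1, 0.2]
gripper_width: 40.9
gripper_force: 0.0
```

>>> {"method": "apply_moves", "body": {"series": [[0,0,0.9,0],[0,0,0.9,0],[0,0,0.6,0],[0,0,0,0],[0,0,0,0]]}}

```text
t: 25.6
eef_pos: [545.1, -226.1, 43.4]
eef_rot: [[0.178, 0.984, -0.001], [0.984, -0.178, 0.0], [0.0, -0.001, -1.0]]
force: [-0.4, -0.3, 0.6]
gripper_width: 40.7
gripper_force: 0.0
```

Run:
```python
from h import *
p,d,P,c=look('w4'); print(robot.state()['eef_pos']); q=circ(P,(546,-227),25,24,36); print(q)
plan(q[0],q[1],-3.5,-10.2,n=4)
```

```text
[ 545.72616872 -226.34912999   44.17473047]
[ 545.4 -226.6   13.   545.7 -225.6   29.6 1000. ]
4 rows [[-0.002, -0.002, 0.298, np.float64(-0.001)], [-0.002, -0.002, 0.298, np.float64(-0.001)], [-0.002, -0.002, 0.298, np.float64(-0.001)], [-0.002, -0.002, 0.298, np.float64(-0.001)]]
```

View pics/w4.png

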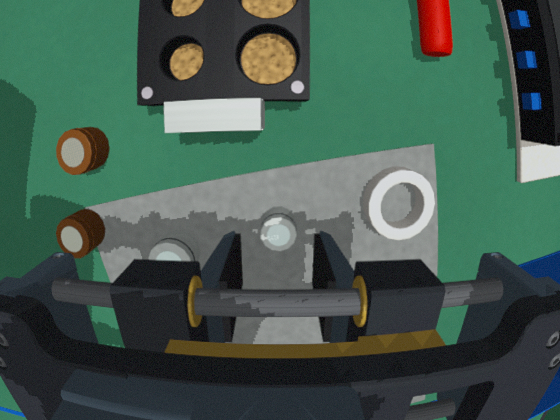

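The close view confirms the choice: a silver narrow barrel at (278,232) between the fingers. The browns are at (80,150) and (78,235), and the tape is at (400,203).

>>> {"method": "apply_moves", "body": {"series": [[0,0,0.4,0],[0,0,0.4,0],[0,0,0.3,0],[0,0,0.1,0],[0,0,0,0],[0,0,0,0]]}}

```text
t: 26.25
eef_pos: [545.6, -226.4, -4.2]
eef_rot: [[0.178, 0.984, 0.001], [0.984, -0.178, -0.001], [-0.0, 0.001, -1.0]]
force: [-0.5, 0.5, 0.1]
gripper_width: 41.0
gripper_force: 0.0
```

>>> {"method": "apply_moves", "body": {"series": [[0,0,0,0],[0,0,0,0],[0,0,0,0],[0,0,0,0],[0,0,0,0]], "gripper": 0}}

```text
t: 26.75
eef_pos: [545.5, -226.3, -4.6]
eef_rot: [[0.178, 0.984, 0.001], [0.984, -0.178, -0.0], [-0.0, 0.001, -1.0]]
force: [-0.4, -0.3, 5.7]
gripper_width: 24.6
gripper_force: 25.0
```

```bash
cat >> h.py <<'E'
def pocket(i):
    fx,fy=[(-26,-45),(-26,0),(-26,45),(31,-45),(31,0),(31,45)][i]
    a=np.radians(-10.2); return 537.9+fx*np.cos(a)-fy*np.sin(a), -55.8+fx*np.sin(a)+fy*np.cos(a)
E
python3 - <<'E'
from h import *
s=robot.state(); print(s['eef_pos'])
for i in range(6): print(i,np.round(pocket(i),1))
x,y=pocket(2); plan(x,y,90,-10.2,start=(*s['eef_pos'][:2],90,-10.2))
x,y=pocket(1); plan(x,y,90,-10.2,start=(*s['eef_pos'][:2],90,-10.2))
E
```

```text
[ 545.45115103 -226.26292064   -4.63824928]
0 [504.3 -95.5]
1 [512.3 -51.2]
2 [520.3  -6.9]
3 [ 560.4 -105.6]
4 [568.4 -61.3]
5 [576.4 -17. ]
6 rows [[0.881, -0.265, -0.0, 0.0], 'x', 6]
5 rows [[0.832, -0.318, -0.0, 0.0], 'x', 5]
```

>>> {"method": "apply_moves", "body": {"series": [[0,0,-0.2,0],[0,0,-0.4,0],[0,0,-0.9,0],[0,0,-0.9,0],[0.4,-0.15,0,0],[0.8,-0.3,0,0],[0.9,-0.34,0,0],[0.9,-0.34,0,0]]}}

```text
t: 27.55
eef_pos: [521.2, -98.6, 91.0]
eef_rot: [[0.178, 0.984, -0.0], [0.984, -0.178, 0.0], [0.0, -0.0, -1.0]]
force: [0.5, 0.7, -0.2]
gripper_width: 24.5
gripper_force: 25.0
```

>>> {"method": "apply_moves", "body": {"series": [[0.8,-0.32,0,0],[0.3,-0.13,0,0],[0,0,0.4,0],[0,0,0,0],[0,0,0,0],[0,0,0,0]]}}

```text
t: 28.15
eef_pos: [512.4, -54.0, 75.4]
eef_rot: [[0.178, 0.984, 0.0], [0.984, -0.178, -0.0], [-0.0, 0.0, -1.0]]
force: [0.3, 0.3, 0.1]
gripper_width: 24.5
gripper_force: 25.0
```

Run:
```python
from h import *
s=robot.state(); print(s['eef_pos'],s['gripper_width']); x,y=pocket(1)
plan(x+.1,y+.3,30,-10.2,n=3)
p,d,P,c=look(); print(circ(P,s['eef_pos'],20,s['eef_pos'][2]+28,s['eef_pos'][2]+40))
```

```text
[512.42865727 -54.0027366   75.44865225] 24.526071110228784
3 rows [[0.025, -0.005, 0.379, np.float64(-0.004)], [0.025, -0.005, 0.379, np.float64(-0.004)], [0.025, -0.005, 0.379, np.float64(-0.004)]]
[ 512.4  -53.9   19.9  512.4  -53.2  109.6 1667. ]
```

>>> {"method": "apply_moves", "body": {"series": [[0.03,0,0.4,0],[0.03,0,0.4,0],[0.01,0,0.35,0],[0,0,0,0],[0,0,0,0],[0,0,0,0]]}}

```text
t: 28.8
eef_pos: [513.2, -51.0, 29.8]
eef_rot: [[0.178, 0.984, 0.001], [0.984, -0.178, -0.0], [-0.0, 0.001, -1.0]]
force: [1.0, -0.5, -0.4]
gripper_width: 24.3
gripper_force: 25.0
```

>>> {"method": "apply_moves", "body": {"series": [[0,0,0.15,0],[0,0,0.15,0],[0,0,0.1,0],[0,0,0.05,0],[0,0,0.05,0],[0,0,0,0]]}}

```text
t: 29.4
eef_pos: [512.5, -50.7, 8.8]
eef_rot: [[0.178, 0.984, -0.0], [0.984, -0.178, 0.0], [0.0, -0.0, -1.0]]
force: [0.3, 0.8, -0.6]
gripper_width: 24.3
gripper_force: 25.0
```

>>> {"method": "apply_moves", "body": {"series": [[0,0,0.015,0],[0,0,0,0],[0,0,0,0],[0,0,-0.3,0],[0,0,-0.6,0],[0,0,-0.9,0],[0,0,-0.5,0],[0,0,0,0]], "gripper": 0.45}}

```text
t: 30.2
eef_pos: [514.4, -51.1, 103.9]
eef_rot: [[0.178, 0.984, 0.005], [0.984, -0.178, -0.001], [-0.0, 0.005, -1.0]]
force: [0.9, 0.3, 0.0]
gripper_width: 41.0
gripper_force: 0.0
```

Run:
```python
from h import *
s=robot.state(); print(s['eef_pos'],s['gripper_width'])
p,d,P,c=look(); print(circ(P,pocket(1),22,35,60))
plan(419.3,-322.5,100,-10.2); plan(419.3,-322.5,44,-10.2,start=(419.3,-322.5,100,-10.2))
```

```text
[514.38774443 -51.07255396 103.91822928] 41.043790160882175
[512.  -50.8  13.1 512.4 -50.1  41.7 710. ]
8 rows [[-0.888, -0.139, 0.007, np.float64(-0.001)], [-0.887, -0.139, 0.007, np.float64(-0.001)], [-0.887, -0.139, 0.007, np.float64(-0.001)], [-0.887, -0.139, 0.007, np.float64(-0.001)], [-0.887, -0.139, 0.007, np.float64(-0.001)], [-0.887, -0.139, 0.007, np.float64(-0.001)], [-0.887, -0.139, 0.007, np.float64(-0.001)], [-0.887, -0.14, 0.007, np.float64(-0.001)]]
2 rows [[0.0, 0.0, 0.7, 0.0], [0.0, 0.0, 0.7, 0.0]]
```

Narrow #1 is seated, with its top at 41.7. Next is narrow A.

>>> {"method": "apply_moves", "body": {"series": [[-0.89,-0.13,0,0],[-0.89,-0.13,0,0],[-0.89,-0.13,0,0],[-0.89,-0.13,0,0],[-0.89,-0.13,0,0],[-0.89,-0.13,0,0],[-0.89,-0.13,0.1,0],[-0.89,-0.13,0.3,0]]}}

```text
t: 31.05
eef_pos: [420.5, -325.1, 84.5]
eef_rot: [[0.178, 0.984, 0.0], [0.984, -0.178, -0.0], [-0.0, 0.001, -1.0]]
force: [1.1, -0.5, -0.8]
gripper_width: 41.4
gripper_force: 0.0
```

>>> {"method": "apply_moves", "body": {"series": [[0,0,0.7,0],[0,0,0.4,0],[0,0,0,0],[0,0,0,0],[0,0,0,0]]}}

```text
t: 31.55
eef_pos: [421.5, -323.7, 41.2]
eef_rot: [[0.177, 0.984, 0.001], [0.984, -0.177, -0.001], [-0.0, 0.001, -1.0]]
force: [0.6, -1.4, -0.4]
gripper_width: 41.1
gripper_force: 0.0
```

Run:
```python
from h import *
p,d,P,c=look(); print(robot.state()['eef_pos']); q=circ(P,(419,-322),25,24,36); print(q)
if q is not None: plan(q[0],q[1],-4,-10.2,n=3)
```

```text
[ 421.57908524 -323.79865951   41.29611085]
[ 418.3 -321.8   12.9  418.4 -321.    29.7 1015. ]
3 rows [[0.012, -0.03, 0.377, np.float64(-0.001)], [0.012, -0.03, 0.377, np.float64(-0.001)], [0.012, -0.03, 0.377, np.float64(-0.001)]]
```

>>> {"method": "apply_moves", "body": {"series": [[0.02,-0.04,0.4,0],[0.02,-0.04,0.4,0],[0,0,0.25,0],[0,0,0.09,0],[0,0,0,0],[0,0,0,0]]}}

```text
t: 32.2
eef_pos: [418.6, -321.7, -4.7]
eef_rot: [[0.178, 0.984, 0.001], [0.984, -0.178, -0.001], [-0.0, 0.001, -1.0]]
force: [0.5, 0.4, 0.4]
gripper_width: 41.1
gripper_force: 0.0
```

>>> {"method": "apply_moves", "body": {"series": [[0,0,0,0],[0,0,0,0],[0,0,0,0],[0,0,0,0],[0,0,0,0]], "gripper": 0}}

```text
t: 32.7
eef_pos: [418.4, -321.7, -4.9]
eef_rot: [[0.178, 0.984, 0.001], [0.984, -0.178, -0.001], [-0.0, 0.001, -1.0]]
force: [0.2, 0.0, 5.9]
gripper_width: 24.9
gripper_force: 25.0
```

Run:
```python
from h import *
s=robot.state(); print(s['eef_pos'],s['gripper_width'])
x,y=pocket(0); plan(x,y,90,-10.2,start=(*s['eef_pos'][:2],90,-10.2))
```

```text
[ 418.44599574 -321.68616031   -4.85137679] 24.890022293427997
7 rows [[0.849, 0.159, -0.0, 0.0], 'x', 7]
```

>>> {"method": "apply_moves", "body": {"series": [[0,0,-0.2,0],[0,0,-0.4,0],[0,0,-0.9,0],[0,0,-0.9,0],[0.4,0.08,0,0],[0.8,0.15,0,0],[0.9,0.17,0,0],[0.9,0.17,0,0]]}}

```text
t: 33.5
eef_pos: [461.9, -205.8, 90.7]
eef_rot: [[0.178, 0.984, -0.0], [0.984, -0.178, 0.0], [0.0, -0.0, -1.0]]
force: [0.8, 0.5, -0.1]
gripper_width: 24.2
gripper_force: 25.0
```

>>> {"method": "apply_moves", "body": {"series": [[0.9,0.17,0,0],[0.9,0.17,0,0],[0.7,0.13,0,0],[0.44,0.07,0,0],[0,0,0.4,0],[0,0,0,0],[0,0,0,0],[0,0,0,0]]}}

```text
t: 34.3
eef_pos: [504.1, -95.8, 75.2]
eef_rot: [[0.178, 0.984, 0.0], [0.984, -0.178, -0.0], [-0.0, 0.0, -1.0]]
force: [0.4, 0.6, -0.6]
gripper_width: 24.4
gripper_force: 25.0
```

Run:
```python
from h import *
s=robot.state(); print(s['eef_pos'],s['gripper_width']); x,y=pocket(0)
plan(x+.1,y+.1,30,-10.2,n=3)
p,d,P,c=look(); print(circ(P,s['eef_pos'],20,s['eef_pos'][2]+28,s['eef_pos'][2]+40))
```

```text
[504.05385043 -95.82926049  75.18054605] 24.383659429171885
3 rows [[0.004, 0.003, 0.377, np.float64(-0.004)], [0.004, 0.003, 0.377, np.float64(-0.004)], [0.004, 0.003, 0.377, np.float64(-0.004)]]
[ 504.1  -95.8   20.   504.1  -94.9  109.7 1681. ]
```

>>> {"method": "apply_moves", "body": {"series": [[0.01,0,0.4,0],[0,0,0.4,0],[0,0,0.33,0],[0,0,0,0],[0,0,0,0],[0,0,0,0]]}}

```text
t: 34.95
eef_pos: [504.7, -95.4, 30.4]
eef_rot: [[0.178, 0.984, 0.001], [0.984, -0.178, -0.0], [-0.0, 0.001, -1.0]]
force: [0.1, -0.5, -1.1]
gripper_width: 24.5
gripper_force: 25.0
```

>>> {"method": "apply_moves", "body": {"series": [[0,0,0.15,0],[0,0,0.15,0],[0,0,0.1,0],[0,0,0.05,0],[0,0,0.06,0],[0,0,0,0],[0,0,0,0]]}}

```text
t: 35.65
eef_pos: [504.2, -95.1, 9.2]
eef_rot: [[0.178, 0.984, -0.0], [0.984, -0.178, 0.0], [0.0, -0.0, -1.0]]
force: [-0.5, 0.1, 0.1]
gripper_width: 24.7
gripper_force: 25.0
```

>>> {"method": "apply_moves", "body": {"series": [[0,0,0.02,0],[0,0,0,0],[0,0,0,0],[0,0,-0.3,0],[0,0,-0.6,0],[0,0,-0.9,0],[0,0,-0.5,0],[0,0,0,0]], "gripper": 0.48}}

```text
t: 36.45
eef_pos: [505.9, -95.6, 103.9]
eef_rot: [[0.178, 0.984, 0.005], [0.984, -0.178, -0.002], [-0.001, 0.005, -1.0]]
force: [-0.6, -0.8, 0.4]
gripper_width: 43.7
gripper_force: 0.0
```

Run:
```python
from h import *
s=robot.state(); print(s['eef_pos'],s['gripper_width'])
p,d,P,c=look(); print(circ(P,pocket(0),18,35,55),circ(P,pocket(1),18,35,60))
plan(461.2,-235,100,-10.2)
```

```text
[505.86163235 -95.6196229  103.87067061] 43.7428501353216
[503.7 -95.4  12.9 504.  -94.4  41.7 709. ] [512.4 -51.1  12.7 512.5 -50.8  41.8 753. ]
4 rows [[-0.907, -0.115, 0.014, np.float64(-0.001)], [-0.907, -0.115, 0.014, np.float64(-0.001)], [-0.907, -0.115, 0.014, np.float64(-0.001)], [-0.907, -0.115, 0.014, np.float64(-0.001)]]
```

>>> {"method": "apply_moves", "body": {"series": [[-0.9,-0.11,0,0],[-0.9,-0.11,0,0],[-0.9,-0.11,0,0],[-0.9,-0.11,0,0],[0,0,0.8,0],[0,0,0.7,0],[0,0,0,0],[0,0,0,0]], "gripper": 0.56}}

```text
t: 37.3
eef_pos: [460.8, -233.3, 40.4]
eef_rot: [[0.177, 0.984, -0.002], [0.984, -0.177, 0.001], [0.001, -0.002, -1.0]]
force: [0.7, -0.2, 0.2]
gripper_width: 51.0
gripper_force: 0.0
```

Run:
```python
from h import *
p,d,P,c=look(); s=robot.state(); print(s['eef_pos'],s['gripper_width']); q=circ(P,(461,-235),27,24,36); print(q)
if q is not None: plan(q[0],q[1],-4.3,-10.2,n=3)
```

```text
[ 461.46410366 -233.61593978   41.09507028] 51.37665459208071
[ 460.2 -236.3   18.4  460.4 -235.3   29.7 1934. ]
3 rows [[-0.024, -0.006, 0.378, np.float64(-0.001)], [-0.024, -0.006, 0.378, np.float64(-0.001)], [-0.024, -0.006, 0.378, np.float64(-0.001)]]
```

>>> {"method": "apply_moves", "body": {"series": [[-0.03,-0.01,0.4,0],[-0.03,-0.01,0.4,0],[-0.01,0,0.25,0],[0,0,0.09,0],[0,0,0,0],[0,0,0,0]]}}

```text
t: 37.95
eef_pos: [460.4, -236.5, -4.5]
eef_rot: [[0.177, 0.984, 0.001], [0.984, -0.177, -0.0], [-0.0, 0.001, -1.0]]
force: [-0.4, 0.0, -0.5]
gripper_width: 51.1
gripper_force: 0.0
```

>>> {"method": "apply_moves", "body": {"series": [[0,0,0,0],[0,0,0,0],[0,0,0,0],[0,0,0,0],[0,0,0,0]], "gripper": 0}}

```text
t: 38.45
eef_pos: [460.2, -236.5, -4.8]
eef_rot: [[0.178, 0.984, 0.001], [0.984, -0.178, -0.0], [-0.0, 0.001, -1.0]]
force: [-0.3, 0.7, 6.0]
gripper_width: 34.5
gripper_force: 25.0
```

Run:
```python
from h import *
s=robot.state(); print(s['eef_pos'],s['gripper_width'])
x,y=pocket(4); plan(x,y,90,-10.2,start=(*s['eef_pos'][:2],90,-10.2))
```

```text
[ 460.21493526 -236.46903666   -4.84292109] 34.51192382332644
6 rows [[0.798, 0.314, -0.0, 0.0], 'x', 6]
```

>>> {"method": "apply_moves", "body": {"series": [[0,0,-0.2,0],[0,0,-0.4,0],[0,0,-0.9,0],[0,0,-0.9,0],[0.4,0.16,0,0],[0.8,0.315,0,0],[0.9,0.354,0,0],[0.9,0.354,0,0]]}}

```text
t: 39.25
eef_pos: [528.3, -125.5, 91.5]
eef_rot: [[0.178, 0.984, 0.0], [0.984, -0.178, -0.0], [-0.0, 0.0, -1.0]]
force: [0.3, -0.0, -0.2]
gripper_width: 34.6
gripper_force: 25.0
```

>>> {"method": "apply_moves", "body": {"series": [[0.9,0.354,0,0],[0.6,0.236,0,0],[0.29,0.11,0,0],[0,0,0.4,0],[0,0,0,0],[0,0,0,0],[0,0,0,0]]}}

```text
t: 39.95
eef_pos: [568.1, -61.8, 75.4]
eef_rot: [[0.178, 0.984, 0.0], [0.984, -0.178, -0.0], [-0.0, 0.0, -1.0]]
force: [-0.3, 0.9, -1.0]
gripper_width: 34.4
gripper_force: 25.0
```

Run:
```python
from h import *
s=robot.state(); print(s['eef_pos'],s['gripper_width']); x,y=pocket(4)
plan(x,y-.2,30,-10.2,n=3)
```

```text
[568.12084615 -61.78236366  75.44010434] 34.4059821068154
3 rows [[0.003, 0.002, 0.379, np.float64(-0.005)], [0.003, 0.002, 0.379, np.float64(-0.005)], [0.003, 0.002, 0.379, np.float64(-0.005)]]
```

>>> {"method": "apply_moves", "body": {"series": [[0.01,0,0.4,0],[0,0,0.4,0],[0,0,0.33,0],[0,0,0,0],[0,0,0,0],[0,0,0,0]]}}

```text
t: 40.55
eef_pos: [568.7, -61.0, 30.4]
eef_rot: [[0.178, 0.984, 0.001], [0.984, -0.178, -0.0], [-0.0, 0.001, -1.0]]
force: [-0.3, -0.5, 0.2]
gripper_width: 34.7
gripper_force: 25.0
```

>>> {"method": "apply_moves", "body": {"series": [[0,0,0.15,0],[0,0,0.15,0],[0,0,0.1,0],[0,0,0.05,0],[0,0,0.06,0],[0,0,0,0],[0,0,0,0]]}}

```text
t: 41.25
eef_pos: [568.3, -60.8, 9.3]
eef_rot: [[0.178, 0.984, 0.0], [0.984, -0.178, -0.0], [-0.0, 0.0, -1.0]]
force: [-0.2, -0.6, -0.6]
gripper_width: 34.5
gripper_force: 25.0
```

>>> {"method": "apply_moves", "body": {"series": [[0,0,0.02,0],[0,0,0,0],[0,0,0,0],[0,0,-0.3,0],[0,0,-0.6,0],[0,0,-0.9,0],[0,0,-0.5,0],[0,0,0,0]], "gripper": 0.56}}

```text
t: 42.05
eef_pos: [570.1, -61.2, 104.2]
eef_rot: [[0.178, 0.984, 0.005], [0.984, -0.178, -0.001], [-0.0, 0.006, -1.0]]
force: [0.8, 0.0, -0.4]
gripper_width: 51.1
gripper_force: 0.0
```

Run:
```python
from h import *
s=robot.state(); print(s['eef_pos'],s['gripper_width'])
p,d,P,c=look(); print(circ(P,pocket(0),18,35,55),circ(P,pocket(1),18,35,60),circ(P,pocket(4),20,35,60))
plan(602.7,-328.3,100,-10.2)
for n in ['scene','side']:
    p,d=imaging.grab_frame(n); P=cloud(n,d); print(n,circ(P,(603,-330),60,22,40))
```

```text
[570.11907348 -61.17006778 104.15597992] 51.075704852629336
[497.  -84.9   3.  497.2 -84.9  37.6  10. ] [512.9 -51.   13.2 513.5 -50.3  41.6 706. ] [ 568.   -60.5   18.1  568.4  -59.7   41.7 1331. ]
7 rows [[-0.918, 0.287, 0.009, np.float64(-0.001)], [-0.918, 0.287, 0.009, np.float64(-0.001)], [-0.918, 0.287, 0.009, np.float64(-0.001)], [-0.918, 0.287, 0.009, np.float64(-0.001)], [-0.918, 0.287, 0.009, np.float64(-0.001)], [-0.918, 0.287, 0.009, np.float64(-0.001)], [-0.918, 0.287, 0.009, np.float64(-0.001)]]
scene [ 604.5 -326.9   19.6  606.4 -328.3   30.3  210. ]
side [ 603.5 -332.5   19.4  600.7 -333.4   28.1  152. ]
```

>>> {"method": "apply_moves", "body": {"series": [[-0.9,0.285,0,0],[-0.92,0.29,0,0],[-0.92,0.29,0,0],[-0.92,0.29,0,0],[-0.92,0.29,0,0],[-0.92,0.29,0,0],[-0.9,0.285,0,0],[0,0,0.5,0]]}}

```text
t: 43.0
eef_pos: [603.4, -332.5, 81.1]
eef_rot: [[0.181, 0.984, 0.003], [0.984, -0.181, -0.003], [-0.002, 0.004, -1.0]]
force: [0.1, 0.5, 0.5]
gripper_width: 51.0
gripper_force: 0.0
```

>>> {"method": "apply_moves", "body": {"series": [[0,0,0.7,0],[0,0,0.35,0],[0,0,0,0],[0,0,0,0]]}}

```text
t: 43.4
eef_pos: [602.3, -326.8, 38.6]
eef_rot: [[0.177, 0.984, -0.0], [0.984, -0.177, 0.0], [0.0, -0.0, -1.0]]
force: [1.2, -0.5, 0.1]
gripper_width: 51.1
gripper_force: 0.0
```

Run:
```python
from h import *
p,d,P,c=look(); s=robot.state(); print(s['eef_pos'],s['gripper_width']); q=circ(P,(602.7,-328.5),27,24,36); print(q)
if q is not None: plan(q[0],q[1],-4.3,-10.2,n=3)
```

```text
[ 602.80865695 -327.14487447   39.3164204 ] 50.93206198871595
[ 602.2 -328.8   18.1  602.9 -327.5   29.7 1973. ]
3 rows [[-0.014, -0.003, 0.363, np.float64(-0.001)], [-0.014, -0.003, 0.363, np.float64(-0.001)], [-0.014, -0.003, 0.363, np.float64(-0.001)]]
```

>>> {"method": "apply_moves", "body": {"series": [[-0.02,0,0.4,0],[-0.02,0,0.4,0],[0,0,0.2,0],[0,0,0.09,0],[0,0,0,0],[0,0,0,0]]}}

```text
t: 44.05
eef_pos: [602.2, -328.8, -4.9]
eef_rot: [[0.178, 0.984, 0.0], [0.984, -0.178, -0.0], [-0.0, 0.0, -1.0]]
force: [0.7, 0.3, 1.3]
gripper_width: 51.1
gripper_force: 0.0
```

>>> {"method": "apply_moves", "body": {"series": [[0,0,0,0],[0,0,0,0],[0,0,0,0],[0,0,0,0],[0,0,0,0]], "gripper": 0}}

```text
t: 44.55
eef_pos: [602.2, -328.8, -4.8]
eef_rot: [[0.178, 0.984, 0.001], [0.984, -0.178, -0.0], [-0.0, 0.001, -1.0]]
force: [-0.5, 0.8, 5.8]
gripper_width: 34.5
gripper_force: 25.0
```

Run:
```python
from h import *
s=robot.state(); print(s['eef_pos'],s['gripper_width'])
x,y=pocket(3); plan(x,y,90,-10.2,start=(*s['eef_pos'][:2],90,-10.2))
```

```text
[ 602.24067056 -328.78496355   -4.78557945] 34.50296729384834
6 rows [[0.884, -0.336, -0.0, 0.0], 'x', 6]
```

>>> {"method": "apply_moves", "body": {"series": [[0,0,-0.2,0],[0,0,-0.4,0],[0,0,-0.9,0],[0,0,-0.9,0],[0.4,-0.15,0,0],[0.8,-0.305,0,0],[0.9,-0.343,0,0],[0.9,-0.343,0,0]]}}

```text
t: 45.35
eef_pos: [578.1, -201.4, 92.1]
eef_rot: [[0.178, 0.984, 0.001], [0.984, -0.178, -0.0], [-0.0, 0.001, -1.0]]
force: [0.5, 0.4, -1.1]
gripper_width: 34.7
gripper_force: 25.0
```

>>> {"method": "apply_moves", "body": {"series": [[0.9,-0.343,0,0],[0.9,-0.343,0,0],[0.5,-0.19,0,0],[0,0,0.4,0],[0,0,0,0],[0,0,0,0],[0,0,0,0]]}}

```text
t: 46.05
eef_pos: [560.7, -106.3, 75.7]
eef_rot: [[0.178, 0.984, 0.001], [0.984, -0.178, -0.0], [-0.0, 0.001, -1.0]]
force: [-0.6, 0.2, -0.3]
gripper_width: 34.8
gripper_force: 25.0
```

Run:
```python
from h import *
s=robot.state(); print(s['eef_pos'],s['gripper_width']); x,y=pocket(3)
plan(x,y,30,-10.2,n=3)
```

```text
[ 560.6966591  -106.29041315   75.67971438] 34.76286311064576
3 rows [[0.005, -0.003, 0.381, np.float64(-0.004)], [0.005, -0.003, 0.381, np.float64(-0.004)], [0.005, -0.003, 0.381, np.float64(-0.004)]]
```

>>> {"method": "apply_moves", "body": {"series": [[0.015,-0.005,0.4,0],[0,0,0.4,0],[0,0,0.33,0],[0,0,0,0],[0,0,0,0],[0,0,0,0]]}}

```text
t: 46.65
eef_pos: [560.7, -105.3, 30.3]
eef_rot: [[0.178, 0.984, 0.001], [0.984, -0.178, -0.0], [-0.0, 0.001, -1.0]]
force: [-0.3, -0.1, -1.0]
gripper_width: 34.6
gripper_force: 25.0
```

>>> {"method": "apply_moves", "body": {"series": [[0,0,0.15,0],[0,0,0.15,0],[0,0,0.1,0],[0,0,0.05,0],[0,0,0.06,0],[0,0,0,0],[0,0,0,0]]}}

```text
t: 47.35
eef_pos: [560.2, -105.1, 9.3]
eef_rot: [[0.178, 0.984, 0.0], [0.984, -0.178, -0.0], [-0.0, 0.0, -1.0]]
force: [-0.0, -0.3, -0.2]
gripper_width: 34.9
gripper_force: 25.0
```

>>> {"method": "apply_moves", "body": {"series": [[0,0,0.02,0],[0,0,0,0],[0,0,0,0],[0,0,-0.3,0],[0,0,-0.6,0],[0,0,-0.9,0],[0,0,-0.9,0],[0,0,-0.6,0]], "gripper": 0.56}}

```text
t: 48.15
eef_pos: [560.8, -105.2, 143.9]
eef_rot: [[0.178, 0.984, 0.003], [0.984, -0.178, -0.001], [-0.0, 0.003, -1.0]]
force: [0.6, -0.2, -0.2]
gripper_width: 51.1
gripper_force: 0.0
```

Run:
```python
from h import *
s=robot.state(); print(s['eef_pos'],s['gripper_width'])
print('plan up-back'); plan(545,-20,180,-10.2)
p,d=imaging.grab_frame('scene'); save('scene5',p); P=cloud('scene',d)
# any other barrel-height thing on the mat?
m=(P[...,2]>22)&(P[...,2]<70)&(P[...,1]<-150)&(P[...,1]>-480)&(P[...,0]>330)&(P[...,0]<720)&(d>0)
k,l,st,ce=cv2.connectedComponentsWithStats(m.astype(np.uint8))
for j in range(1,k):
    if st[j,4]>20: Q=P[l==j]; print(st[j],Q.min(0).round(),Q.max(0).round())
```

```text
[ 560.83833783 -105.23098398  143.88713658] 51.09259356501354
plan up-back
3 rows [[0.676, -0.256, -0.301, np.float64(-0.002)], [0.676, -0.256, -0.301, np.float64(-0.002)], [0.676, -0.256, -0.301, np.float64(-0.002)]]
[161 232  14  12 133] [ 361. -220.   22.] [ 398. -185.   34.]
[217 253   4  14  23] [ 537. -153.   22.] [ 552. -150.   62.]
[110 302  24  28 502] [ 536. -425.   22.] [ 582. -381.   64.]
```

View pics/scene5.png

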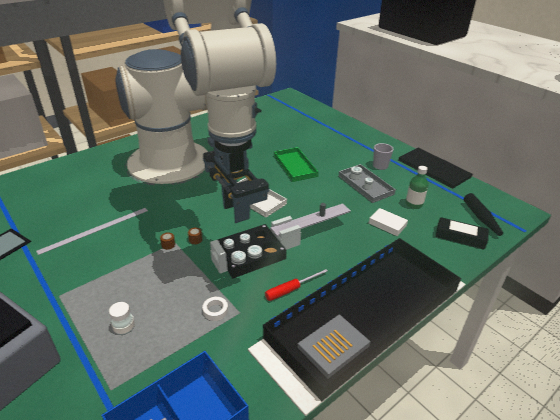

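The scene picture shows only the jar (121,318) and the tape (215,307) left on the mat. Four barrels are in the block, around (245,248), and two are in the grey tray (357,171 and 369,182). Next I check seating and the knob from above.

>>> {"method": "apply_moves", "body": {"series": [[0.9,-0.2,-0.2,0],[0.9,-0.2,-0.2,0],[0.9,-0.1,0,0],[0.5,0,0,0],[0,0,0,0],[0,0,0,0]]}}

```text
t: 48.8
eef_pos: [563.2, 24.5, 156.8]
eef_rot: [[0.177, 0.984, 0.0], [0.984, -0.177, -0.0], [-0.0, 0.0, -1.0]]
force: [-0.2, -0.0, -0.8]
gripper_width: 50.8
gripper_force: 0.0
```

Run:
```python
from h import *
p,d,P,c=look(); s=robot.state(); print(s['eef_pos'])
for i,r in [(0,18),(1,18),(3,23),(4,23)]:
    print(i,np.round(pocket(i),1),circ(P,pocket(i),r,35,60))
k=circ(P,(577.8,159),30,80,95); print('knob',k); x,y=(k[0],k[1]) if k is not None else (577.8,159)
plan(x,y,95,-10.2)
```

```text
[563.15136197  23.93647375 156.74142344]
0 [504.3 -95.5] None
1 [512.3 -51.2] [512.7 -51.2  13.3 513.5 -49.9  41.6 424. ]
3 [ 560.4 -105.6] [ 555.5 -119.6    7.6  555.6 -120.1   41.1   19. ]
4 [568.4 -61.3] [567.5 -61.1  18.6 567.9 -59.1  41.6 811. ]
knob [577.5 158.6   8.1 577.6 158.1  87.3 296. ]
4 rows [[0.844, -0.061, 0.386, np.float64(-0.001)], [0.844, -0.061, 0.386, np.float64(-0.001)], [0.844, -0.061, 0.386, np.float64(-0.001)], [0.844, -0.061, 0.386, np.float64(-0.001)]]
```

>>> {"method": "apply_moves", "body": {"series": [[0.84,-0.06,0.39,0],[0.84,-0.06,0.39,0],[0.84,-0.06,0.39,0],[0.86,-0.06,0.39,0],[0,0,0,0],[0,0,0,0]]}}

```text
t: 49.45
eef_pos: [577.7, 158.7, 93.7]
eef_rot: [[0.177, 0.984, -0.001], [0.984, -0.177, -0.0], [-0.001, -0.001, -1.0]]
force: [-0.2, -0.4, 0.1]
gripper_width: 50.9
gripper_force: 0.0
```

Run:
```python
from h import *
plan(577.6,158.6,40,-10.2,n=3)
for n in ['scene','side']:
    p,d=imaging.grab_frame(n); P=cloud(n,d); print(n,[circ(P,pocket(i),22,36,50) for i in (0,1,3,4)])
p,d,P,c=look(); print('knob',circ(P,(577.8,159),30,80,95))
```

```text
3 rows [[-0.001, -0.0, 0.448, np.float64(-0.001)], [-0.001, -0.0, 0.448, np.float64(-0.001)], [-0.001, -0.0, 0.448, np.float64(-0.001)]]
scene [array([506.9, -92.1,  15.8, 507.7, -95.7,  42.4,  72. ]), array([509.4, -50.7,  17.9, 515. , -51.9,  42. ,  67. ]), array([ 560.3, -103.2,   19.1,  561.9, -104.6,   42.6,  144. ]), array([569.1, -57.9,  20.2, 571.3, -61.5,  42.4, 134. ])]
side [array([ 504.4,  -99.2,   13.4,  502.9, -100.3,   39.5,   49. ]), array([510.8, -54.5,  14.3, 511.3, -56.1,  39.5,  52. ]), array([ 558.4, -106.1,   18.4,  558.5, -105.1,   39.7,   69. ]), array([568.8, -62.6,  19.8, 567. , -65.8,  39.4,  87. ])]
knob [577.6 159.4   7.9 577.9 160.5  87.3 425. ]
```

All four tops are at 42 mm, so they are seated. I grip the knob and push home.

>>> {"method": "apply_moves", "body": {"series": [[0,0,0.5,0],[0,0,0.5,0],[0,0,0.34,0],[0,0,0,0],[0,0,0,0]]}}

```text
t: 50.1
eef_pos: [578.1, 158.8, 40.9]
eef_rot: [[0.178, 0.984, 0.0], [0.984, -0.178, -0.0], [0.0, 0.0, -1.0]]
force: [0.5, 0.8, 0.1]
gripper_width: 51.4
gripper_force: 0.0
```

>>> {"method": "apply_moves", "body": {"series": [[0,0,0,0],[0,0,0,0],[0,0,0,0],[0,0,0,0],[0,0,0,0],[0,0,0,0]], "gripper": 0}}

```text
t: 50.7
eef_pos: [577.9, 159.3, 40.6]
eef_rot: [[0.178, 0.984, 0.0], [0.984, -0.178, 0.0], [0.0, 0.0, -1.0]]
force: [-1.1, -0.8, 3.1]
gripper_width: 14.9
gripper_force: 25.0
```

>>> {"method": "apply_moves", "body": {"series": [[-0.3,0,0,0],[-0.4,0,0,0],[-0.4,0,0,0],[-0.4,0,0,0],[-0.4,0,0,0],[0,0,0,0]]}}

```text
t: 51.3
eef_pos: [563.6, 81.7, 40.5]
eef_rot: [[0.179, 0.984, -0.001], [0.984, -0.179, -0.001], [-0.001, -0.001, -1.0]]
force: [-2.2, -1.0, 5.0]
gripper_width: 14.8
gripper_force: 25.0
```

>>> {"method": "apply_moves", "body": {"series": [[-0.4,0,0,0],[-0.4,0,0,0],[-0.4,0,0,0],[-0.4,0,0,0],[-0.2,0,0,0],[-0.1,0,0,0],[0,0,0,0]]}}

```text
t: 52.0
eef_pos: [550.0, 7.9, 40.5]
eef_rot: [[0.179, 0.984, -0.001], [0.984, -0.179, -0.001], [-0.001, -0.001, -1.0]]
force: [-2.6, -2.1, 7.2]
gripper_width: 15.1
gripper_force: 25.0
```

>>> {"method": "apply_moves", "body": {"series": [[-0.08,0,0,0],[-0.05,0,0,0],[-0.03,0,0,0],[0,0,0,0],[0,0,0,0]]}}

```text
t: 52.5
eef_pos: [549.0, 2.2, 40.5]
eef_rot: [[0.178, 0.984, -0.001], [0.984, -0.178, -0.0], [-0.0, -0.001, -1.0]]
force: [-3.1, 0.1, 6.6]
gripper_width: 15.4
gripper_force: 25.0
```

>>> {"method": "apply_moves", "body": {"series": [[-0.03,0,0,0],[-0.03,0,0,0],[-0.02,0,0,0],[0,0,0,0],[0,0,0,0]]}}

```text
t: 53.0
eef_pos: [548.8, 1.6, 40.6]
eef_rot: [[0.179, 0.984, 0.0], [0.984, -0.179, 0.003], [0.003, -0.0, -1.0]]
force: [1.7, 27.2, 5.0]
gripper_width: 15.5
gripper_force: 25.0
```

>>> {"method": "apply_moves", "body": {"series": [[0.04,0,0,0],[0,0,0,0],[0,0,0,0]]}}

```text
t: 53.3
eef_pos: [548.9, 1.8, 40.6]
eef_rot: [[0.178, 0.984, -0.0], [0.984, -0.178, 0.001], [0.001, -0.0, -1.0]]
force: [0.4, 11.1, 6.7]
gripper_width: 15.4
gripper_force: 25.0
```

>>> {"method": "apply_moves", "body": {"series": [[0,0,0,0],[0,0,0,0],[0,0,0,0],[0,0,-0.4,0],[0,0,-0.7,0],[0,0,-0.9,0],[0,0,-0.9,0],[0,0,-0.9,0]], "gripper": 0.6}}

```text
t: 54.1
eef_pos: [548.9, 1.3, 193.8]
eef_rot: [[0.178, 0.984, -0.0], [0.984, -0.178, -0.0], [-0.0, -0.0, -1.0]]
force: [0.1, 0.2, -0.2]
gripper_width: 54.6
gripper_force: 0.0
```

Run:
```python
from h import *
p,d,P,c=look('w6'); s=robot.state(); print(s['eef_pos'],s['force'])
k=circ(P,(548,1),30,80,95); print('knob',k); print('knob y',(k[0]-537.9)*.177+(k[1]+55.8)*.984)
for n in ['scene','side']:
    p,d=imaging.grab_frame(n); P=cloud(n,d); print(n,circ(P,(548,1),30,78,95)); print([circ(P,c,30,22,40) for c in [(456,430),(522,416)]])
    if n=='scene': save('scene7',cv2.resize(p[130:300,180:420],None,fx=3,fy=3))
```

```text
[551.62579282   1.15314123 199.42361301] [ 3.03986393 -0.99503695  8.0992443 ]
knob [548.3   2.2   7.8 548.3   2.8  87.2 214. ]
knob y 58.9128
scene [549.    1.9   9.3 551.5   1.1  86.5  37. ]
[array([456.6, 430. ,  21. , 459.9, 427.1,  32.6,  85. ]), array([523.4, 414.9,  13.5, 525.2, 412.9,  32. ,  54. ])]
side [549.2  -2.5   9.2 547.3  -3.3  84.1  22. ]
[array([455.8, 424.4,  19.2, 453.6, 422.6,  29.1,  52. ]), array([520.4, 411.1,  14.3, 519.6, 410.3,  28.5,  34. ])]
```

View pics/scene7.png

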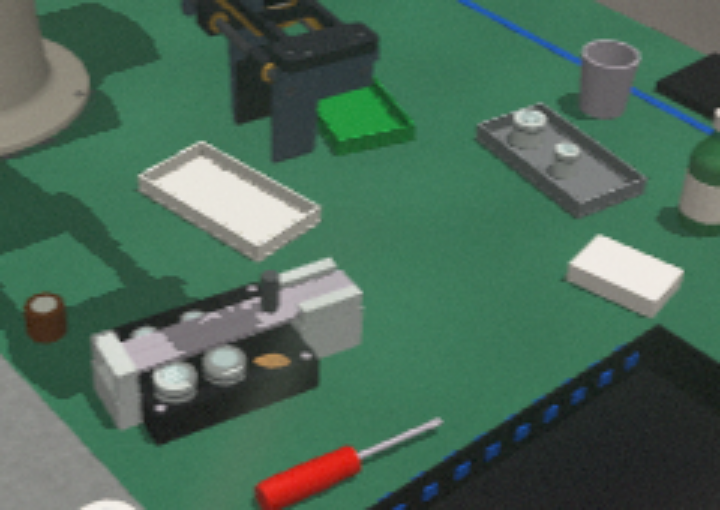

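The crop shows the bar home in the keeper (115,380) with the knob at (270,290). The new barrels stand flat under it at (173,380) and (223,363), and on the far side. The two finished barrels stand in the grey tray at (528,122) and (567,155). I hand in.

```bash
python3 -c "
from h import *
print(hand_in())"
```

```text
the job is handed in; nothing more can be done
None
```

I handed the job in at about 54 s: the two finished barrels stand in the grey tray, the four new ones sit flat in pockets of their own size (narrow in 0 and 1, wide in 3 and 4), and the bar is pushed to its stop in the keeper and released; no result came back from the hand-in.

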